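# Fit out the sorting rack and unpack the eyepieces

## Task

Set up the insect-sorting station: first hang every bin on the leaning rack, tilting its angled rear strip over the rail and dropping it so that it locks with its back flat against the rack. Only then swing the lid of the black instrument case past its balance point so that it stays open by itself, lift out both eyepieces and put each into a hung bin, no more than one to a bin, and then shut the emptied case. Leave the other things on the bench where they are.

Things in the scene. Friction and masses are not known exactly. Their poses are not given: they have to be found in the camera images.
- cleat: Cleat rail of the leaning bench rack: aluminium, 400 mm long. Origin: middle of its top edge, 109 mm up. y along the rail, z up along the frame (leaning back 0.35 rad), x to the rack's back. The rail strip, 5 mm thick, 30 mm long, runs from the top edge down and back, 30 degrees off -z; free space behind. End posts at y = +-205 rise 6 mm above the rail. Blue apron below, front face x = -7 mm.
- seat (a point): Where the tab point of a bin hung at the middle of the rail lies: x = -78, z = +30 mm in the cleat's frame, same axes. A hung bin's axes are parallel to these (nose-up 0.35 rad); tab y may be within +-150 mm. To hang: tilt it 0.12 rad further nose-up, lip 35 mm above the rail, lower along -z, the lip's middle (75 mm behind, 31 mm below the tab point) 3 mm behind the rail's top edge; let go and it swings flat.
- case_lid (a joint): Lid angle of the black instrument case, rad: 0 shut, 1.9 fully open (a stop). Free hinge with a little friction; the lid (0.2 kg) falls shut below about 1.35 and falls open, and stays, above it.
- lid_tab (a point): Grip point of the orange tab at the middle of the lid's front edge: a block 30 mm wide (y), 12 mm thick (z), sticking out 34 mm in front of the case; the point is 19 mm out. Axes turn with the lid; shut: x to the case's back, z up, point 68 mm above the bench. It is 169 mm in front of the hinge axis and 13 mm above it.
- lid_hinge (a point): Middle of the lid's hinge axis (this y) on the far top rim of the case, 55 mm above the bench; x to the case's back, z up. The case is 150 mm (x) by 200 mm (y), 55 mm high, its centre 75 mm in front of the hinge; the shut lid adds 26 mm. Inside, grey foam with two pockets, foam top 34 mm above the bench.
- bin1_back (a point): The end (mid-width) of the red bin's angled rear strip, alike on all bins: a lip 52 to 58 mm above the underside reaches 12 mm behind the back face and carries the strip, 70 mm wide, 4 mm thick, 28 mm long, running down and back 30 degrees off vertical; its end is 93 mm behind the tab point and 49 mm below it. Axes as the bin's.
- bin1_tab (a point): red open bin, may be absent, 0.16 kg; 100 deep (x) x 96 wide x 60 mm high. Point: in its grip tab, an upright plate 8 mm thick (x), 44 wide (y), top 13 mm above the point; underside 83 mm below it. x to the bin's back, z up. Bin middle is 20 mm behind the point. Main compartment behind the tab: 62 (x) x 88 (y) mm, centre 35 mm behind the point, floor 79 mm below it.
- bin2_tab (a point): yellow open bin, may be absent, 0.16 kg; 100 deep (x) x 96 wide x 60 mm high. Point: in its grip tab, an upright plate 8 mm thick (x), 44 wide (y), top 13 mm above the point; underside 83 mm below it. x to the bin's back, z up. Bin middle is 20 mm behind the point. Main compartment behind the tab: 62 (x) x 88 (y) mm, centre 35 mm behind the point, floor 79 mm below it.
- bin3_tab (a point): green open bin, may be absent, 0.16 kg; 100 deep (x) x 96 wide x 60 mm high. Point: in its grip tab, an upright plate 8 mm thick (x), 44 wide (y), top 13 mm above the point; underside 83 mm below it. x to the bin's back, z up. Bin middle is 20 mm behind the point. Main compartment behind the tab: 62 (x) x 88 (y) mm, centre 35 mm behind the point, floor 79 mm below it.
- eye1_c (a point): Microscope eyepiece with a white head, 0.09 kg, 65 mm long, at first upright in a foam pocket of the case. This point is at its centre, half-way up; z is its axis, head up. Head: 35 mm diameter, from 4.5 mm to 32.5 mm above this point; barrel below it: 28 mm diameter.
- eye2_c (a point): Microscope eyepiece with a brass-coloured head, 0.09 kg, 65 mm long, at first upright in a foam pocket of the case. This point is at its centre, half-way up; z is its axis, head up. Head: 35 mm diameter, from 4.5 mm to 32.5 mm above this point; barrel below it: 28 mm diameter.
- jar: Bystander, leave alone: glass jar, red cap, 60 mm diameter, 100 mm high. Origin at the centre of its underside.
- wash_bottle: Bystander, leave alone: white bottle, green cap, 64 mm diameter, 170 mm high. Origin at the centre of its underside.
- petri: Bystander, leave alone: clear dish, 90 mm diameter, 14 mm high. Origin at the centre of its underside.
- petri2: Bystander, leave alone: glass dish, 90 mm diameter, 14 mm high. Origin at the centre of its underside.
- mug: Bystander, leave alone: blue mug, 80 mm diameter, 90 mm high. Origin at the centre of its underside.
- vial: Bystander, leave alone: amber jar, blue cap, 48 mm diameter, 75 mm high. Origin at the centre of its underside.
- marker: Bystander, leave alone: green marker pen, 140 mm long. Origin at the centre of its underside.

How it is judged:
By the outcome, as a careful person would: the job done as asked, in the order asked, and still so for the second after the job is handed in, with the robot touching nothing.
Of bin1, bin2, bin3 only 2 to 3 are there at a start; the rules pass over those that are not, and their reading is None.
At some moment in a run one of bin1, bin2, bin3 may be knocked a few centimetres aside while the robot is not near it.
It also fails if it takes over 208 s, if anything falls off the work surface, if the arm or the gripper's body presses on something with over 40 N, if the wrist force passes 120 N, or if a joint passes its speed limit or range.

## Robot

A 7-joint arm with a two-finger parallel gripper is mounted at the origin on the work surface. World frame = base frame: x ahead of the robot, y to its left, z up, the work surface at z = 0. Lengths are in m, angles in rad, forces in N, time in s.
With the tool pointing down it reaches from about 0.425 to 0.875 m from the base axis. Payload 8.4 kg.
Tool frame: the origin (TCP) lies midway between the tips of the shut fingers; the grasp point (between the pads) lies 19 mm behind it (arm.hold_point_z is the distance from the TCP to the grasp point, in m); z points along the fingers, y is the line along which they close (so a half turn about z gives the same grasp; the last joint's range is limited). The gripper opens to 85 mm and grips with 20 to 120 N. Pads are 22 mm wide; open, the fingers measure 114 mm over their backs; the gripper's body (76 mm by 85 mm) begins 54 mm behind the grasp point. The pads swing forward as they close: fully open they stand 13 mm farther back than shut.
Start: joints at [-0.099, 0.333, 0.04, 1.465, -0.013, 1.343, -0.059], TCP at [0.65, -0, 0.231] pointing down, gripper open.
Joint ranges: [-2.58, 2.58], [-0.38, 2.09], [-1.3, 1.39], [0.25, 2.4], [-1.5, 4.64], [0.08, 2.09], [-2.65, 2.65]. Speed limits (rad/s): [2.22, 2.22, 2.79, 2.79, 3.14, 3.14, 3.14].

## Interface

Orientations are given as a unit quaternion [x, y, z, w].
In Python, from station import arm gives the robot as it stands.
- The arm moves only by the shell command python3 -m crank 'ROWS'. ROWS is JSON, a list of rows, each a list of 3 entries, a list of its own where there are three numbers: the shift along the tool's x, y, z in mm, then the turn, a rotation vector about the tool's x, y, z in rad, then the opening, from 0 (shut) to 1 (fully open). In form: [[[dx, dy, dz], [ax, ay, az], gripper], ...]. A call has exactly 5 rows; each row is the pose to reach, as a shift and turn from the pose commanded when the call began, along the tool's axes at that moment; what a row does not reach only later rows make up. A row lasts 1/12 s, in which the tool goes at most 41.7 mm and 7.16 degrees, less where a joint would pass 70% of its speed; a pose out of reach is approached as far as the arm can. A call with a gripper value outside its range is refused whole. The fingers move at their own pace and stop on an object; the grip force is fixed at half the most. Time passes only in rows, so rows that repeat a pose let the fingers close, or fill a call up. It gives the time, the measured TCP pose, the force, the opening and the grip force at its end, in the units of the state.
- arm.read_state(): the state, without advancing time (a new reading comes with each control period).
- arm.camera(name): name is "scene" or "side" or "wrist"; returns a dict with "image" (420x560x3 uint8, red, green, blue), "fx", "fy", "cx", "cy" (pixels), "dist" ([k1, k2, p1, p2, k3] as OpenCV has them; the pictures are not rectified), "R" (3x3) and "t" (3): a world point X has camera coordinates R X + t. Camera axes: x right, y down, z forward; pixel columns grow to the right and rows downward; lengths in m; the calibration is good to about 2 mm. A picture is of the moment at which its call begins. There is no depth.
- arm.finish_job(): hands the job in; it is judged then, once.
The state is a dict: "t": time; "joint_pos": joint angles; "joint_velocities": joint speeds; "effort": joint torques, N m; "tcp_pos": TCP position; "tool_rot": TCP orientation; "wrist_force": force on the tool from outside, world axes, zero at the start; "ft_torque": the same for the moment, N m; "finger_gap": finger opening in m; "gripper_force": force on a finger pad.
Only numpy, scipy, OpenCV 4.12 (cv2) and the standard library are available. Lean on these libraries where they do the work, as an engineer would, in place of code of your own. Each camera call takes 0.05 s, during which the arm holds its last target. There are 200 camera calls.

## Working session

There is one attempt and no reset: what is moved stays moved. The work goes in short steps, Python scripts to look and compute and a shell command to move; the robot and the scene stay as the last step left them, time stands still between calls to the robot, and variables do not carry over. Pictures are saved under pics/ and viewed, at most 14 in all, crops included, and the job is handed in when it is done.

```bash
ls; mkdir -p pics
python3 - <<'E'
from station import arm
import cv2, numpy as np
s=arm.read_state(); print({k:np.round(v,3).tolist() for k,v in s.items()}, arm.hold_point_z)
for n in ("scene","side"):
    c=arm.camera(n); cv2.imwrite(f"pics/{n}0.png",c["image"][:,:,::-1])
    print(n,c["fx"],c["cx"],c["cy"],c["dist"],np.round(c["R"],3).tolist(),np.round(c["t"],3), np.round(-np.array(c["R"]).T@c["t"],3))
E
```

```text
pics
{'t': 0.0, 'joint_pos': [-0.099, 0.334, 0.04, 1.466, -0.013, 1.343, -0.059], 'joint_velocities': [0.0, 0.002, 0.001, -0.001, 0.0, 0.002, -0.002], 'effort': [0.0, -65.855, 1.366, -40.555, 0.017, 0.013, -0.0], 'tcp_pos': [0.65, -0.0, 0.23], 'tool_rot': [0.707, 0.707, -0.001, -0.001], 'wrist_force': [0.716, 0.813, -0.562], 'ft_torque': [0.028, 0.024, -0.009], 'gripper_force': 0.0, 'finger_gap': 0.086} 0.0187
scene 480.5910915248212 275.95781196524405 210.86889326101712 [0.02531411 0.         0.         0.         0.        ] [[-0.727, 0.686, 0.001], [0.443, 0.471, -0.763], [-0.524, -0.554, -0.647]] [ 0.377 -0.136  2.12 ] [1.445 0.981 1.267]
side 520.8006346767517 280.28007081064146 212.81237358253165 [0.02453833 0.         0.         0.         0.        ] [[0.987, -0.16, -0.014], [-0.129, -0.735, -0.666], [0.096, 0.659, -0.746]] [-0.517  0.163  1.737] [ 0.364 -1.108  1.396]
```

View pics/scene0.png

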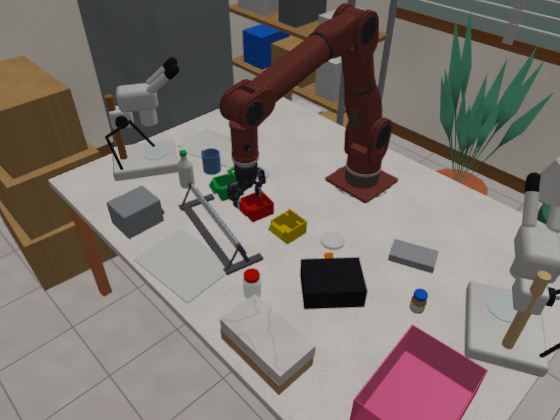

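View pics/side0.png

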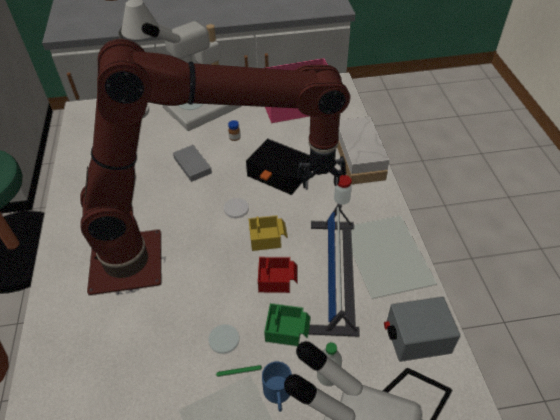

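The scene view shows the case (333,283, tab at 329,257), yellow bin (289,226), red (257,205), green (226,184) and the rack from (190,200) to (245,262). The side view has them at yellow (266,232), red (277,274), green (288,324), rail about x=333, and case (279,166) with its tab at (266,175). All three bins are there, with their backs towards the rack.

```bash
cat > h.py <<'E'
from station import arm
import cv2, numpy as np
from scipy.spatial.transform import Rotation as Rn
def ray(c,px):
    K=np.array([[c["fx"],0,c["cx"]],[0,c["fy"],c["cy"]],[0,0,1.]])
    u=cv2.undistortPoints(np.array(px,float).reshape(-1,1,2),K,np.array(c["dist"])).reshape(-1,2)
    R=np.array(c["R"]);d=np.c_[u,np.ones(len(u))]@R
    return -R.T@np.array(c["t"]),d/np.linalg.norm(d,axis=1)[:,None]
def onz(c,px,z):
    o,d=ray(c,px); return o+d*((z-o[2])/d[:,2])[:,None]
def proj(c,X):
    K=np.array([[c["fx"],0,c["cx"]],[0,c["fy"],c["cy"]],[0,0,1.]])
    return cv2.projectPoints(np.array(X,float).reshape(-1,1,3),cv2.Rodrigues(np.array(c["R"]))[0],np.array(c["t"],float),K,np.array(c["dist"]))[0].reshape(-1,2)
def tri(c1,p1,c2,p2):
    (o1,d1),(o2,d2)=ray(c1,p1),ray(c2,p2);d1=d1[0];d2=d2[0]
    s=np.linalg.lstsq(np.c_[d1,-d2],o2-o1,rcond=None)[0]
    a,b=o1+d1*s[0],o2+d2*s[1]; return (a+b)/2,np.linalg.norm(a-b)
def snap(n,name=None,crop=None,k=1):
    c=arm.camera(n); 
    if name:
        im=c["image"][:,:,::-1]
        if crop: x0,y0,x1,y1=crop; im=im[y0:y1,x0:x1]
        cv2.imwrite("pics/"+name+".png",cv2.resize(im,None,fx=k,fy=k,interpolation=cv2.INTER_CUBIC))
    return c
H={"red":((0,8),(172,180)),"yellow":((22,33),),"green":((55,85),),"orange":((8,18),)}
def mask(c,col,smin=120,vmin=40,box=None):
    h=cv2.cvtColor(c["image"],cv2.COLOR_RGB2HSV)
    m=sum(cv2.inRange(h,(a,smin,vmin),(b,255,255)) for a,b in H[col])
    if box: z=np.zeros_like(m);x0,y0,x1,y1=box;z[y0:y1,x0:x1]=1;m=m*z
    return m
def pose():
    s=arm.read_state(); return np.array(s["tcp_pos"]),Rn.from_quat(s["tool_rot"]),s
def tool(zdir,ydir):
    z=np.array(zdir,float);z/=np.linalg.norm(z);y=np.array(ydir,float);y-=z*(y@z);y/=np.linalg.norm(y)
    return Rn.from_matrix(np.c_[np.cross(y,z),y,z])
def rel(grasp,R):
    "shift mm and turn from present pose to put grasp point at 'grasp' with rotation R"
    p,R0,_=pose(); tcp=np.array(grasp)+R.apply([0,0,arm.hold_point_z])
    if R.as_matrix()[:,1]@R0.as_matrix()[:,1]<0: R=R*Rn.from_rotvec([0,0,np.pi])
    return np.round(R0.inv().apply(tcp-p)*1000,1).tolist(),np.round((R0.inv()*R).as_rotvec(),3).tolist()
E
python3 - <<'E'
from h import *
a=snap("scene","sc2",(170,140,390,315),3.6);b=snap("side","sd2",(220,130,400,370),2.5)
w=snap("wrist","w0"); print(np.round(w["R"],3).tolist(),-np.array(w["R"]).T@w["t"],w["fx"])
for col,bx,bxs in (("red",(235,180,285,222),(245,250,310,300)),("yellow",(260,200,315,245),(240,205,300,255)),("green",(205,165,250,205),(255,295,320,350)),("orange",(315,248,345,270),(255,165,280,185))):
  cs=[]
  for c,x in ((a,bx),(b,bxs)):
    m=mask(c,col,box=x);M=cv2.moments(m,True);cs.append([M["m10"]/M["m00"],M["m01"]/M["m00"]])
  print(col,np.round(cs,1).tolist(),tri(a,cs[0],b,cs[1]))
E
```

```text
[[1.0, 0.0, 0.0], [0.0, -0.962, 0.272], [0.0, -0.272, -0.962]] [0.65055979 0.06776134 0.37372089] 355.21134842730663
red [[255.9, 206.1], [275.6, 274.0]] (array([ 0.48294594, -0.15563403,  0.03109355]), np.float64(0.0014237816865001094))
yellow [[288.0, 226.1], [266.0, 232.0]] (array([0.47616713, 0.0200544 , 0.03330088]), np.float64(0.003988380290777253))
green [[223.3, 184.1], [285.8, 324.2]] (array([ 0.48901872, -0.34737546,  0.04139562]), np.float64(0.010516991748076654))
orange [[328.6, 255.6], [265.4, 174.7]] (array([0.51007675, 0.25594133, 0.07275718]), np.float64(0.001730518261551555))
```

View pics/sc2.png

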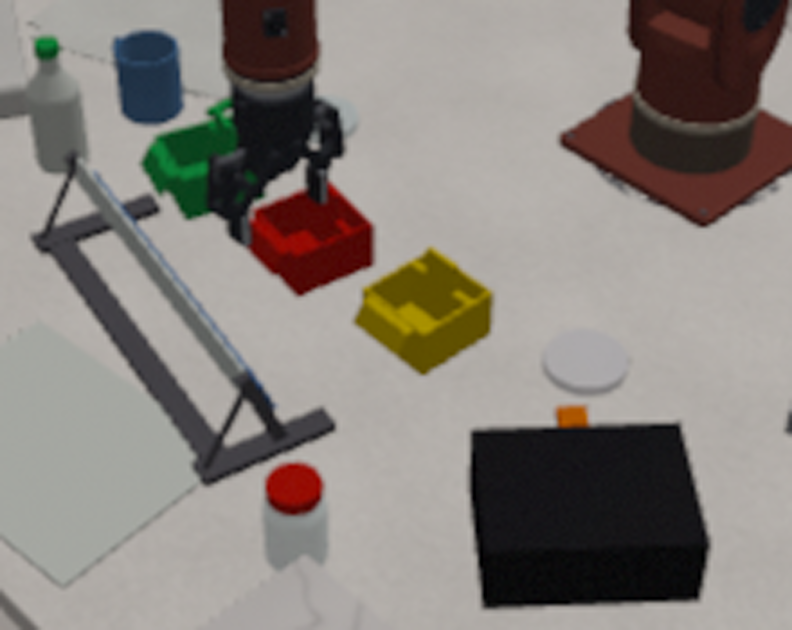

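View pics/sd2.png

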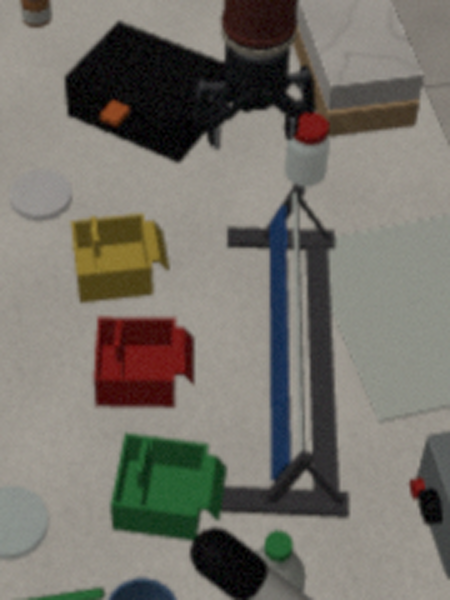

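View pics/w0.png

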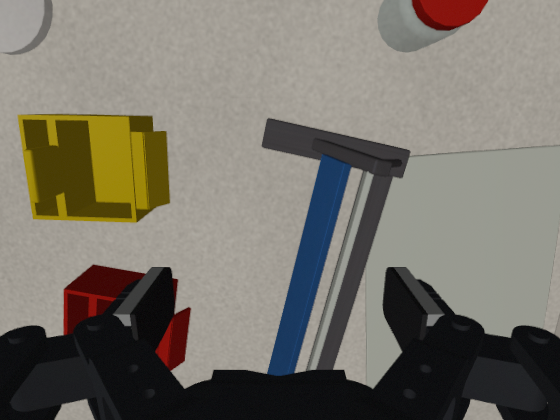

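The wrist view (right = +x, down = -y) shows the yellow bin (95,165), the red bin (125,310), the rail strip from (365,160) down to (310,370), and the blue apron in front of it. I'll turn the hand and rise so that one wrist view covers everything.

```bash
python3 -m crank '[[[0,0,-40],[0,0,0.12],1],[[0,0,-80],[0,0,0.24],1],[[0,0,-120],[0,0,0.36],1],[[0,0,-160],[0,0,0.48],1],[[0,0,-200],[0,0,0.6],1]]'; python3 -m crank '[[[0,0,-10],[0,0,0.12],1],[[0,0,-20],[0,0,0.24],1],[[0,0,-20],[0,0,0.36],1],[[0,0,-20],[0,0,0.48],1],[[0,0,-20],[0,0,0.6],1]]'; python3 -m crank '[[[0,0,0],[0,0,0.12],1],[[0,0,0],[0,0,0.24],1],[[0,0,0],[0,0,0.37],1],[[0,0,0],[0,0,0.37],1],[[0,0,0],[0,0,0.37],1]]'
python3 - <<'E'
from h import *
c=snap("wrist","w1",None,1.4);print(-np.array(c["R"]).T@c["t"])
import pickle;pickle.dump(c,open("w1.pkl","wb"))
E
```

```text
t: 0.67
tcp_pos: [0.6495, -0.0, 0.4334]
tool_rot: [0.886, 0.464, 0.0, 0.0]
wrist_force: [1.2, -0.5, -0.1]
finger_gap: 0.0853
gripper_force: 0.0
t: 1.08
tcp_pos: [0.65, -0.0, 0.4513]
tool_rot: [0.983, 0.181, 0.0, -0.0]
wrist_force: [0.1, 0.2, -0.4]
finger_gap: 0.0852
gripper_force: 0.0
t: 1.5
tcp_pos: [0.65, 0.0001, 0.4512]
tool_rot: [1.0, 0.002, -0.0, 0.0]
wrist_force: [-0.7, 0.1, 0.3]
finger_gap: 0.0854
gripper_force: 0.0
[ 7.19365702e-01 -4.93764024e-04  5.94122386e-01]
```

View pics/w1.png

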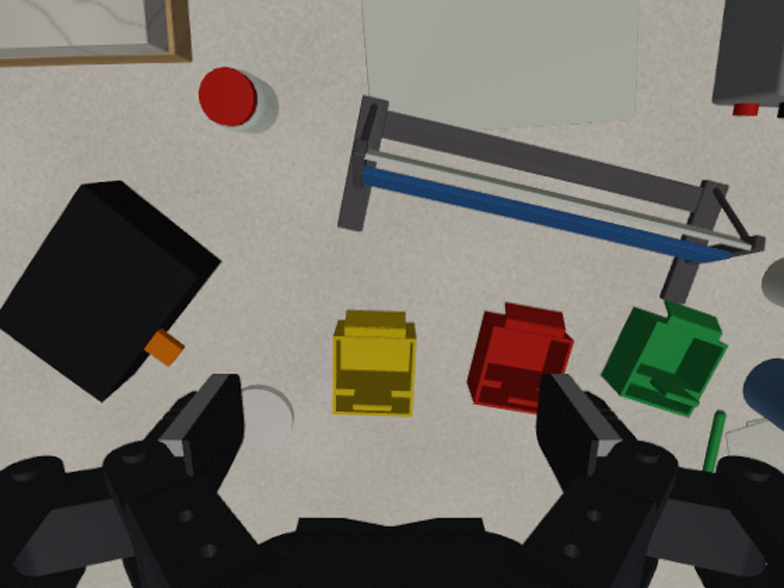

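The view shows the case (100,290) yawed, with its tab at (165,347); the rail strip from (368,152) to (748,245); and the bins yellow (374,365), red (518,357), green (664,357). I'll crop the bins to get the tab and rim corners, and fit the rail line by its light colour.

Run:
```python
from h import *
import pickle;c=pickle.load(open("w1.pkl","rb"))
im=c["image"][:,:,::-1][205:302,230:530]; cv2.imwrite("pics/bins.png",cv2.resize(im,None,fx=2.66,fy=2.66,interpolation=cv2.INTER_CUBIC))
# rail: light strip; per column brightest between dark members
g=cv2.cvtColor(c["image"],cv2.COLOR_RGB2HSV).astype(int)
pts=[]
for u in range(275,520,5):
    v0=(152+(u*1.4-368)*93/377)/1.4
    r=range(int(v0)-9,int(v0)+10)
    vv=[(v,g[v,u,2],g[v,u,1]) for v in r]
    if u in (300,400,500): print(u,v0,vv)
```

```text
300 117.73399014778325 [(108, np.int64(166), np.int64(20)), (109, np.int64(170), np.int64(20)), (110, np.int64(170), np.int64(21)), (111, np.int64(167), np.int64(20)), (112, np.int64(166), np.int64(20)), (113, np.int64(167), np.int64(20)), (114, np.int64(156), np.int64(21)), (115, np.int64(94), np.int64(16)), (116, np.int64(89), np.int64(14)), (117, np.int64(89), np.int64(14)), (118, np.int64(121), np.int64(13)), (119, np.int64(162), np.int64(11)), (120, np.int64(165), np.int64(12)), (121, np.int64(165), np.int64(12)), (122, np.int64(165), np.int64(12)), (123, np.int64(169), np.int64(20)), (124, np.int64(168), np.int64(20)), (125, np.int64(169), np.int64(21)), (126, np.int64(160), np.int64(18))]
400 142.40242516104587 [(133, np.int64(173), np.int64(21)), (134, np.int64(172), np.int64(21)), (135, np.int64(169), np.int64(20)), (136, np.int64(169), np.int64(21)), (137, np.int64(169), np.int64(21)), (138, np.int64(115), np.int64(18)), (139, np.int64(88), np.int64(12)), (140, np.int64(89), np.int64(17)), (141, np.int64(96), np.int64(13)), (142, np.int64(147), np.int64(12)), (143, np.int64
[... 305 characters left out ...]
5))]
500 167.07086017430848 [(158, np.int64(64), np.int64(12)), (159, np.int64(65), np.int64(8)), (160, np.int64(64), np.int64(12)), (161, np.int64(65), np.int64(12)), (162, np.int64(76), np.int64(7)), (163, np.int64(87), np.int64(12)), (164, np.int64(89), np.int64(14)), (165, np.int64(88), np.int64(14)), (166, np.int64(136), np.int64(13)), (167, np.int64(157), np.int64(11)), (168, np.int64(160), np.int64(13)), (169, np.int64(156), np.int64(11)), (170, np.int64(106), np.int64(10)), (171, np.int64(70), np.int64(11)), (172, np.int64(66), np.int64(12)), (173, np.int64(66), np.int64(12)), (174, np.int64(70), np.int64(69)), (175, np.int64(100), np.int64(173)), (176, np.int64(104), np.int64(181))]
```

View pics/bins.png

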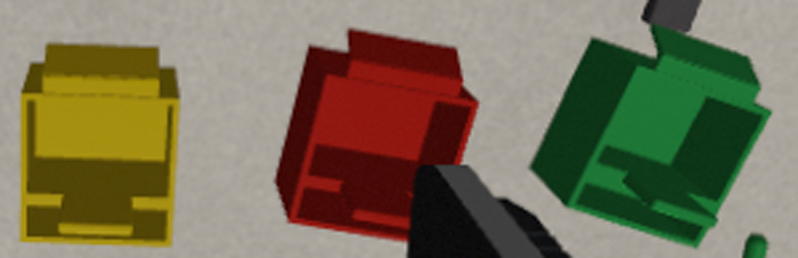

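The crop shows rim corners, in crop pixels: yellow (22,240), (168,243), (24,95), (178,97); red (290,222), (476,102); green (570,207), (697,245), (770,110).

```bash
cat >> h.py <<'E'
def fitbin(c,px,loc,z=0.06):
    "rigid fit of rim corners; returns tab xy, yaw, rms"
    P=onz(c,px,z)[:,:2];L=np.array(loc,float)
    a=L-L.mean(0);b=P-P.mean(0)
    yaw=np.arctan2((a[:,0]*b[:,1]-a[:,1]*b[:,0]).sum(),(a*b).sum())
    M=np.array([[np.cos(yaw),-np.sin(yaw)],[np.sin(yaw),np.cos(yaw)]]);t=P.mean(0)-M@L.mean(0)
    return t+M@[-.02,0],yaw,np.sqrt(((P-(L@M.T+t))**2).sum(1).mean())
FL,FR,BL,BR=(-.05,.048),(-.05,-.048),(.05,.048),(.05,-.048)
E
python3 - <<'E'
from h import *
import pickle;c=pickle.load(open("w1.pkl","rb"))
f=lambda *p:[(x/2.66+230,y/2.66+205) for x,y in p]
print("Y",fitbin(c,f((22,240),(168,243),(24,95),(178,97)),(FL,FR,BL,BR)))
print("R",fitbin(c,f((290,222),(476,102)),(FL,BR)))
print("G",fitbin(c,f((570,207),(697,245),(770,110)),(FL,FR,BR)))
r=onz(c,[(300,120.4),(400,143.8),(500,167.9),(368/1.4,152/1.4),(745/1.4,245/1.4)],.109);print("rail",r)
d=r[2]-r[0];print("rail yaw",np.arctan2(-d[0],d[1])if d[1]>0 else np.arctan2(d[0],-d[1]), np.linalg.norm(r[4]-r[3]))
a=arm.camera("scene");b=arm.camera("side")
# check with other two views
for p,q in (((192.2,185.8),(342,310.8)),((239.4,244.2),(339.2,208))): print(tri(a,p,b,q))
print("scene rail pred",proj(a,r),proj(b,r))
t=onz(c,[(165/1.4,347/1.4)],.074);print("lidtab",t)
E
```

```text
Y (array([0.4502434 , 0.01736399]), np.float64(-0.02888628928087389), np.float64(0.002276217810673704))
R (array([ 0.45589154, -0.15485971]), np.float64(-0.16995836189157504), np.float64(0.0014454735976881063))
G (array([ 0.45929366, -0.33349126]), np.float64(-0.3065156169099485), np.float64(0.001834530491824441))
rail [[ 0.70816046 -0.0297751   0.109     ]
 [ 0.67847702 -0.16625292  0.109     ]
 [ 0.64702579 -0.31162773  0.109     ]
 [ 0.72313738  0.01945368  0.109     ]
 [ 0.63752316 -0.36088218  0.109     ]]
rail yaw -0.2135943633709037 0.3898527395953888
(array([ 0.64122222, -0.36098095,  0.1014058 ]), np.float64(0.0067015892848037144))
(array([0.72317213, 0.02517479, 0.10411659]), np.float64(0.011955103163150117))
scene rail pred [[230.93308911 233.72904821]
 [213.82358661 211.72388308]
 [197.36912822 190.63678312]
 [236.61074855 242.84962466]
 [191.93008076 184.09300728]] [[337.02685731 219.20858608]
 [337.87606944 253.24930458]
 [338.96817118 294.13293404]
 [337.99650359 207.66101314]
 [339.77323463 309.18200606]]
lidtab [[0.51156992 0.25213553 0.074     ]]
```

```bash
cat >> h.py <<'E'
RY=-.2136;RM=np.array([.680,-.171,.109])
def cleat(lean=.35):
    "columns: cleat axes in world"
    xh=np.array([np.cos(RY),np.sin(RY),0]);z=np.array([0,0,1.])
    return np.c_[xh*np.cos(lean)-z*np.sin(lean),[-np.sin(RY),np.cos(RY),0],xh*np.sin(lean)+z*np.cos(lean)]
def grabR(yaw): return tool([0,0,-1],[np.cos(yaw),np.sin(yaw),0])
def hangtab(y,up=0.,back=.003,extra=.12):
    "tab point & tool rot for lip middle 'back' behind rail top edge, 'up' above it (along cleat z)"
    C=cleat();B=cleat(.35+extra)
    lip=RM+C@[back,y,up]
    return lip-B@[.075,0,-.031],tool(-B[:,2],B[:,0])
def cent(box=None):
    b=arm.camera("side");o={}
    for col,x in (("red",(225,240,330,310)),("yellow",(220,190,330,262)),("green",(235,285,322,360))):
        M=cv2.moments(mask(b,col,box=x),True);o[col]=(round(M["m10"]/max(M["m00"],1),1),round(M["m01"]/max(M["m00"],1),1),int(M["m00"]))
    return o
E
python3 - <<'E'
from h import *
print(cent())
R=grabR(-.3065)
print(rel([.4593,-.3335,.20],R),rel([.4593,-.3335,.083],R))
b=arm.camera("side"); print("bottle cap",onz(b,[(331,348)],.165))
for y in (-.112,0,.112): print(hangtab(y,.035)[0],hangtab(y,0)[0], hangtab(y)[1].as_matrix()[:,2])
E
```

```text
{'red': (275.6, 274.0, 1190), 'yellow': (266.0, 232.0, 1005), 'green': (285.9, 324.3, 1384)}
([-191.7, 332.9, 270.0], [-0.0, 0.0, -1.261]) ([-191.7, 332.9, 387.0], [-0.0, 0.0, -1.261])
bottle cap [[ 0.57656293 -0.50104631  0.165     ]]
[ 0.61911347 -0.27239766  0.20245444] [ 0.60738479 -0.2698536   0.16957639] [-0.44259405  0.09600259 -0.89156829]
[ 0.64285517 -0.16294296  0.20245444] [ 0.63112649 -0.1603989   0.16957639] [-0.44259405  0.09600259 -0.89156829]
[ 0.66659687 -0.05348825  0.20245444] [ 0.65486819 -0.0509442   0.16957639] [-0.44259405  0.09600259 -0.89156829]
```

```bash
python3 -m crank '[[[-19,33,27],[0,0,0],1],[[-38,66,54],[0,0,0],1],[[-57,99,81],[0,0,0],1],[[-76,132,108],[0,0,0],1],[[-95,165,135],[0,0,0],0.7]]' >/dev/null; python3 -m crank '[[[-19,33,27],[0,0,0],0.7],[[-38,66,54],[0,0,0],0.7],[[-57,99,81],[0,0,0],0.7],[[-76,132,108],[0,0,0],0.7],[[-96,168,135],[0,0,0],0.7]]' >/dev/null; python3 -m crank '[[[0,0,0],[0,0,-0.12],0.7],[[0,0,0],[0,0,-0.24],0.7],[[0,0,0],[0,0,-0.36],0.7],[[0,0,0],[0,0,-0.48],0.7],[[0,0,0],[0,0,-0.6],0.7]]' >/dev/null;  python3 -m crank '[[[0,0,0],[0,0,-0.12],0.7],[[0,0,0],[0,0,-0.24],0.7],[[0,0,0],[0,0,-0.36],0.7],[[0,0,0],[0,0,-0.48],0.7],[[0,0,0],[0,0,-0.6],0.7]]'
python3 - <<'E'
from h import *
R=grabR(-.3065)
print(cent(),rel([.4593,-.3335,.20],R),rel([.4593,-.3335,.083],R)); snap("wrist","w2")
E
```

```text
t: 3.42
tcp_pos: [0.4806, -0.2955, 0.2113]
tool_rot: [0.823, 0.568, 0.0, 0.0]
wrist_force: [0.3, 0.6, -0.2]
finger_gap: 0.0599
gripper_force: 0.0
{'red': (274.8, 276.5, 855), 'yellow': (257.2, 233.0, 443), 'green': (285.9, 324.2, 1379)} ([-43.0, -6.8, 30.0], [0.0, 0.0, -0.047]) ([-43.0, -6.8, 147.0], [0.0, 0.0, -0.047])
```

View pics/w2.png

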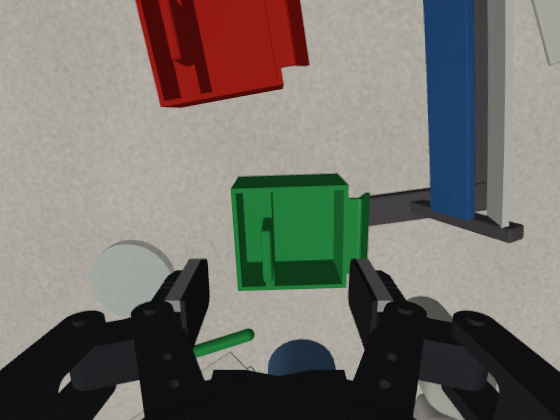

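The view shows the green bin unmoved and square to the hand, with its tab near (267,252). Next I descend and grip.

```bash
python3 -m crank '[[[-21,-3,15],[0,0,-0.023],0.7],[[-43,-7,30],[0,0,-0.047],0.7],[[-43,-7,60],[0,0,-0.047],0.7],[[-43,-7,90],[0,0,-0.047],0.7],[[-43,-7,110],[0,0,-0.047],0.7]]' >/dev/null; python3 -m crank '[[[0,0,10],[0,0,0],0.7],[[0,0,20],[0,0,0],0.7],[[0,0,30],[0,0,0],0.7],[[0,0,36],[0,0,0],0.7],[[0,0,36],[0,0,0],0.7]]'; python3 -m crank '[[[0,0,0],[0,0,0],0.3],[[0,0,0],[0,0,0],0.2],[[0,0,0],[0,0,0],0],[[0,0,0],[0,0,0],0],[[0,0,0],[0,0,0],0]]';python3 -m crank '[[[0,0,0],[0,0,0],0],[[0,0,0],[0,0,0],0],[[0,0,0],[0,0,0],0],[[0,0,0],[0,0,0],0],[[0,0,0],[0,0,0],0]]'
python3 - <<'E'
from h import *
R=grabR(-.3065)
print(rel([.4593,-.3335,.083],R))
for up in (.07,.035,0): print(rel(*hangtab(-.112,up)))
E
```

```text
t: 4.35
tcp_pos: [0.4584, -0.3328, 0.0645]
tool_rot: [0.812, 0.584, -0.0, -0.0]
wrist_force: [0.1, -0.3, 0.5]
finger_gap: 0.06
gripper_force: 0.0
t: 4.77
tcp_pos: [0.4586, -0.333, 0.0656]
tool_rot: [0.812, 0.584, 0.0, 0.0]
wrist_force: [-1.6, 0.6, 2.8]
finger_gap: 0.0073
gripper_force: 60.6
t: 5.18
tcp_pos: [0.4585, -0.333, 0.0655]
tool_rot: [0.812, 0.584, 0.0, 0.0]
wrist_force: [-1.8, 2.1, 5.3]
finger_gap: 0.0072
gripper_force: 61.2
([-0.2, 0.9, 1.2], [0.0, -0.0, -0.017])
([108.9, 136.5, -153.1], [0.47, -0.026, -0.108])
([107.6, 124.6, -120.2], [0.47, -0.026, -0.108])
([106.3, 112.7, -87.4], [0.47, -0.026, -0.108])
```

```bash
python3 -m crank '[[[0,0,-20],[0,0,0],0],[[0,0,-50],[0,0,0],0],[[0,0,-80],[0,0,0],0],[[0,0,-115],[0,0,0],0],[[0,0,-150],[0,0,0],0]]' ; python3 -m crank '[[[10,10,-10],[0.1,-0.005,-0.02],0],[[30,30,-10],[0.2,-0.01,-0.04],0],[[50,50,-10],[0.3,-0.015,-0.06],0],[[70,70,-10],[0.4,-0.02,-0.08],0],[[90,90,-10],[0.47,-0.026,-0.108],0]]'
python3 - <<'E'
from h import *
for up in (.07,.035,0): print(rel(*hangtab(-.112,up)))
c=snap("wrist","w3")
print(np.round(proj(c,[RM+cleat()@[0,y,0] for y in (-.2,-.1,0,.1,.2)]),1).tolist())
E
```

```text
t: 5.6
tcp_pos: [0.458, -0.3326, 0.216]
tool_rot: [0.812, 0.584, -0.0, -0.001]
wrist_force: [1.1, -0.1, -1.9]
finger_gap: 0.0071
gripper_force: 60.1
t: 6.02
tcp_pos: [0.5739, -0.2751, 0.2241]
tool_rot: [0.756, 0.611, -0.148, -0.183]
wrist_force: [1.5, -0.3, -2.0]
finger_gap: 0.007
gripper_force: 60.2
([12.1, 44.4, -16.8], [-0.006, 0.001, 0.002])
([12.1, 48.8, 18.0], [-0.006, 0.001, 0.002])
([12.1, 53.2, 52.7], [-0.006, 0.001, 0.002])
[[459.0, 330.1], [482.8, 187.4], [508.0, 7.3], [527.4, -201.6], [515.6, -364.1]]
```

View pics/w3.png

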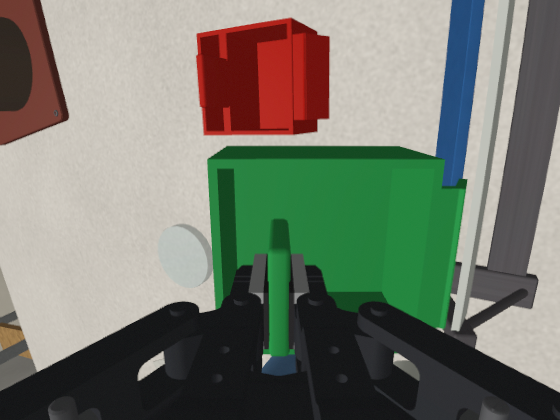

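The bin is held square, and the rail appears where predicted: observed about (482,187), predicted (482.8,187.4). I lower it on.

```bash
python3 -m crank '[[[6,22,-16],[0,0,0],0],[[12,36,-16],[-0.006,0,0],0],[[12,44.4,-16],[-0.006,0,0.002],0],[[12,46.6,0],[-0.006,0,0.002],0],[[12,48.8,18],[-0.006,0,0.002],0]]'
python3 - <<'E'
from h import *
for up in (.035,.0): print(rel(*hangtab(-.112,up)))
E
```

```text
t: 6.48
tcp_pos: [0.6104, -0.2721, 0.1858]
tool_rot: [0.758, 0.611, -0.145, -0.178]
wrist_force: [-0.1, -0.0, -2.8]
finger_gap: 0.0069
gripper_force: 60.2
([1.6, 0.1, -0.1], [0.007, 0.001, -0.001])
([1.6, 4.0, 34.7], [0.007, 0.001, -0.001])
```

```bash
python3 -m crank '[[[1,0.6,6],[0.006,0,0],0],[[1.5,1.4,12],[0.007,0,0],0],[[1.5,2.1,18],[0.007,0,0],0],[[1.5,2.7,24],[0.007,0,0],0],[[1.5,3.4,30],[0.007,0,0],0]]' ; python3 -m crank '[[[0,0.1,1],[0,0,0],0],[[0,0.3,2.5],[0,0,0],0],[[0,0.4,3.5],[0,0,0],0],[[0,0.4,3.5],[0,0,0],0],[[0,0.4,3.5],[0,0,0],0]]';python3 - <<'E'
from h import *
for up in (.0,): print(rel(*hangtab(-.112,up)))
snap("wrist","w4")
E
```

```text
t: 6.9
tcp_pos: [0.6011, -0.2691, 0.1728]
tool_rot: [0.758, 0.61, -0.145, -0.178]
wrist_force: [-11.7, 7.9, 99.0]
finger_gap: 0.0075
gripper_force: 82.2
t: 7.32
tcp_pos: [0.6007, -0.2691, 0.1727]
tool_rot: [0.759, 0.611, -0.144, -0.176]
wrist_force: [-8.9, 7.2, 85.3]
finger_gap: 0.007
gripper_force: 80.0
([0.7, 7.1, 18.5], [0.012, 0.002, -0.002])
```

View pics/w4.png

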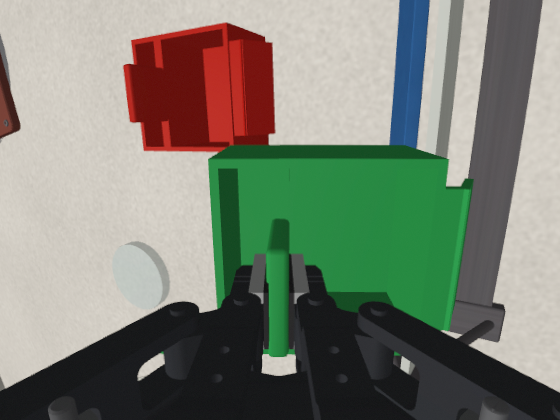

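The push met 99 N at about 18 mm above seat, so something touched early. I back off now and look at the geometry.

```bash
python3 -m crank '[[[0,-1,-12],[0,0,0],0],[[0,-2,-22],[0,0,0],0],[[0,-3,-32],[0,0,0],0],[[0,-3,-32],[0,0,0],0],[[0,-3,-32],[0,0,0],0]]'
python3 - <<'E'
from h import *
print(rel(*hangtab(-.112,.035)))
c=snap("wrist","w5",(360,0,560,350),1.7)
p,R,_=pose(); g=p-R.apply([0,0,arm.hold_point_z])
# bin point -> world: bin x = tool y, bin y = tool x, bin z=-tool z
B=lambda x,y,z: g+R.apply([y,x,-z])
names={"tabtopL":(0,.022,.013),"rimBL":(.05+.02,.048,-.023),"rimFL":(-.03,.048,-.023),"lipend":(.082,.035,-.025),"stripend":(.093,.035,-.049)}
for k,v in names.items(): print(k,np.round(proj(c,B(*v)),1).tolist(), np.round(((B(*v)-RM)@cleat())*1000,1).tolist())
print("bottom back corner",np.round(((B(.07,0,-.083)-RM)@cleat())*1000,1))
print(np.round(proj(c,[RM+cleat()@[0,y,0] for y in (-.05,0,.05)]),1).tolist())
E
```

```text
t: 7.78
tcp_pos: [0.6105, -0.2706, 0.1857]
tool_rot: [0.757, 0.61, -0.146, -0.181]
wrist_force: [-0.4, -0.2, -2.6]
finger_gap: 0.0071
gripper_force: 60.4
([0.1, 0.2, -0.2], [0.0, 0.001, -0.001])
tabtopL [[276.0, 251.0]] [-66.6, -90.1, 86.6]
rimBL [[441.8, 160.7]] [-1.4, -64.2, 42.4]
rimFL [[204.6, 160.4]] [-100.7, -64.0, 54.5]
lipend [[462.9, 189.8]] [10.3, -77.2, 39.0]
stripend [[460.5, 179.6]] [18.3, -77.2, 13.8]
bottom back corner [  -8.7 -112.2  -17.1]
[[421.7, 123.0], [430.9, 19.9], [439.5, -93.9]]
```

View pics/w5.png

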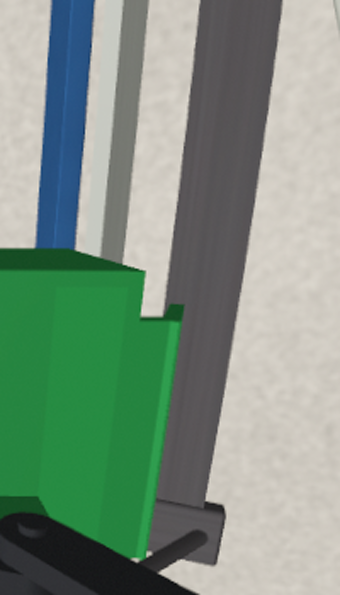

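Relative to the held bin, the rail sits about 3 mm nearer than I assumed (observed bright edge (429,20), predicted (431,20), while the bin's own points are all shifted +4 px). So the bin's lower back edge landed on the apron. I shift forward and lower in small steps, watching the force.

```bash
sed -i 's/^RM=.*//; s/^RY=-.2136;RM=.*/RY=-.2136;RM=np.array([.677,-.1704,.109])/' h.py
python3 - <<'E'
from h import *
for u in (.035,.02,0): print(rel(*hangtab(-.112,u,back=.002)))
E
```

```text
([0.0, -3.4, 0.4], [-0.001, 0.0, -0.001])
([0.0, -1.6, 15.3], [-0.001, 0.0, -0.001])
([0.1, 0.8, 35.2], [-0.001, 0.0, -0.001])
```

```bash
python3 -m crank '[[[0,-3.4,0],[0,0,0],0],[[0,-3.4,0],[0,0,0],0],[[0,-2.8,5],[0,0,0],0],[[0,-2.2,10],[0,0,0],0],[[0,-1.6,15],[0,0,0],0]]'; python3 -m crank '[[[0,0.2,1.5],[0,0,0],0],[[0,0.4,3],[0,0,0],0],[[0,0.6,5],[0,0,0],0],[[0,0.6,5],[0,0,0],0],[[0,0.6,5],[0,0,0],0]]'
```

```text
t: 8.25
tcp_pos: [0.6017, -0.2686, 0.1718]
tool_rot: [0.757, 0.61, -0.147, -0.182]
wrist_force: [0.2, -0.1, -2.6]
finger_gap: 0.0075
gripper_force: 60.5
t: 8.67
tcp_pos: [0.6004, -0.2684, 0.1679]
tool_rot: [0.757, 0.61, -0.147, -0.182]
wrist_force: [-0.0, -0.7, -1.4]
finger_gap: 0.0068
gripper_force: 60.4
```

```bash
python3 -m crank '[[[0,0.2,1.5],[0,0,0],0],[[0,0.4,3],[0,0,0],0],[[0,0.6,5],[0,0,0],0],[[0,0.6,5],[0,0,0],0],[[0,0.6,5],[0,0,0],0]]' | grep -E "tcp|wrist"; python3 -m crank '[[[0,0.2,1],[0,0,0],0],[[0,0.4,2],[0,0,0],0],[[0,0.5,4],[0,0,0],0],[[0,0.5,4],[0,0,0],0],[[0,0.5,4],[0,0,0],0]]'| grep -E "tcp|wrist"
python3 - <<'E'
from h import *
print(rel(*hangtab(-.112,0,back=.002)))
E
```

```text
tcp_pos: [0.5984, -0.268, 0.163]
wrist_force: [-0.1, 0.2, -1.3]
tcp_pos: [0.597, -0.2678, 0.1597]
wrist_force: [-4.8, 1.4, 4.6]
([0.2, 1.3, 6.6], [-0.002, 0.0, -0.002])
```

```bash
python3 -m crank '[[[0,-0.3,1],[0,0,0],0],[[0,-0.3,2],[0,0,0],0],[[0,-0.2,3],[0,0,0],0],[[0,-0.2,3],[0,0,0],0],[[0,-0.2,3],[0,0,0],0]]'| grep -E "tcp|wrist"
python3 - <<'E'
from h import *
print(rel(*hangtab(-.112,0,back=.002)))
c=snap("wrist","w6",(200,100,560,360),2)
E
```

```text
tcp_pos: [0.5956, -0.2675, 0.157]
wrist_force: [-3.8, 0.6, 4.8]
([0.2, 1.3, 3.5], [-0.002, 0.0, -0.002])
```

View pics/w6.png

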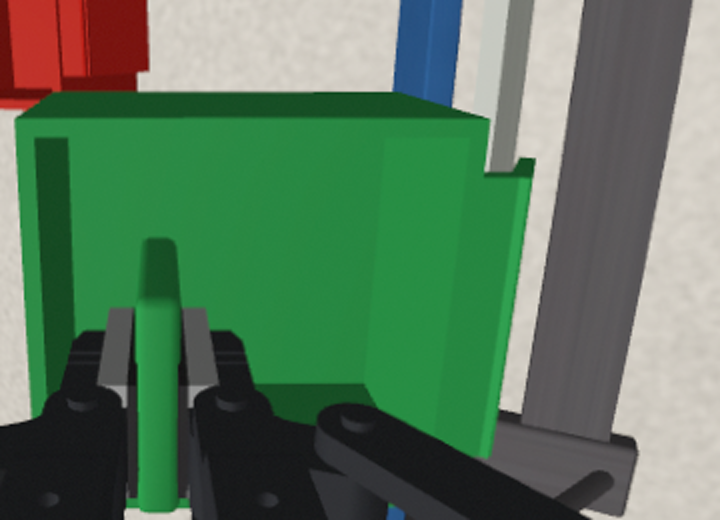

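The rail (crop 485–530 px) now passes under the lip, with the strip behind it at (530,165). I lower the last 3 mm and let go.

```bash
python3 -m crank '[[[0,-0.2,1],[0,0,0],0],[[0,-0.2,2],[0,0,0],0],[[0,-0.2,3],[0,0,0],0],[[0,-0.2,3],[0,0,0],0],[[0,-0.2,3],[0,0,0],0]]'| grep -E "tcp|wrist"; python3 -m crank '[[[0,0,0],[0,0,0],0.15],[[0,0,0],[0,0,0],0.3],[[0,0,0],[0,0,0],0.6],[[0,0,0],[0,0,0],0.6],[[0,0,0],[0,0,0],0.6]]'| grep -E "tcp|wrist|gap"; python3 -m crank '[[[0,0,-10],[0,0,0],0.6],[[0,0,-40],[0,0,0],0.6],[[0,0,-80],[0,0,0],0.6],[[0,0,-110],[0,0,0],0.6],[[0,0,-130],[0,0,0],0.6]]'
python3 - <<'E'
from h import *
c=snap("wrist","w7")
print(cent())
p=RM+cleat()@[-.078,-.112,.03]
C=cleat()
Bp=lambda x,y,z:p+C@[x,y,z]
for n,v in dict(tabL=(0,.022,.013),rimBL=(.07,.048,-.023),rimFL=(-.03,.048,-.023),rimBR=(.07,-.048,-.023),rimFR=(-.03,-.048,-.023),strip=(.093,.035,-.049)).items(): print(n,np.round(proj(c,Bp(*v)),1).tolist())
E
```

```text
tcp_pos: [0.5945, -0.2673, 0.1554]
wrist_force: [-3.3, 0.5, 9.4]
tcp_pos: [0.5945, -0.267, 0.1538]
wrist_force: [-0.7, 0.8, 0.5]
finger_gap: 0.0513
t: 11.22
tcp_pos: [0.6537, -0.2799, 0.2724]
tool_rot: [0.758, 0.611, -0.145, -0.179]
wrist_force: [-9.6, 4.1, -3.1]
finger_gap: 0.0511
gripper_force: 0.0
{'red': (275.6, 274.0, 1188), 'yellow': (266.0, 232.0, 1003), 'green': (311.1, 292.5, 350)}
tabL [[263.9, 176.0]]
rimBL [[358.5, 137.1]]
rimFL [[233.9, 136.1]]
rimBR [[351.8, 250.7]]
rimFR [[237.6, 246.0]]
strip [[381.6, 150.5]]
```

View pics/w7.png

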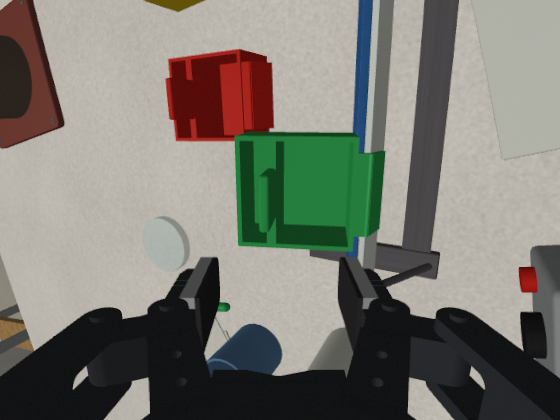

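The green bin hangs flat: its rim corners are at (358,135) and (236,134), against (358.5,137) and (234,136) predicted for a seated bin. Red is next.

Run:
```python
from h import *
R=grabR(-.17)
print(rel([.456,-.155,.2],R),rel([.456,-.155,.084],R), pose()[0])
```

```text
([80.8, -157.0, 179.1], [-0.463, -0.007, -0.043]) ([81.1, -105.2, 282.9], [-0.463, -0.007, -0.043]) [ 0.65438106 -0.28043974  0.27165971]
```

```bash
python3 -m crank '[[[20,-40,0],[-0.05,0,0],0.7],[[40,-75,20],[-0.15,0,-0.01],0.7],[[55,-105,50],[-0.25,0,-0.02],0.7],[[70,-125,85],[-0.35,0,-0.03],0.7],[[75,-140,120],[-0.43,-0.007,-0.043],0.7]]' >/dev/null;  python3 - <<'E'
from h import *
R=grabR(-.17)
print(rel([.456,-.155,.2],R),rel([.456,-.155,.084],R), pose()[0])
E
```

```text
([30.0, -92.2, 93.1], [-0.123, -0.005, -0.014]) ([29.6, -78.0, 208.2], [-0.123, -0.005, -0.014]) [ 0.55164532 -0.20365298  0.26222974]
```

```bash
python3 -m crank '[[[10,-30,20],[-0.05,0,0],0.7],[[20,-60,45],[-0.1,0,-0.01],0.7],[[30,-92,70],[-0.123,-0.005,-0.014],0.7],[[30,-92,93],[-0.123,-0.005,-0.014],0.7],[[30,-92,93],[-0.123,-0.005,-0.014],0.7]]' >/dev/null;  python3 - <<'E'
from h import *
R=grabR(-.17)
print(cent(),rel([.456,-.155,.084],R), pose()[0])
E
```

```text
{'red': (275.6, 274.0, 1189), 'yellow': (265.2, 238.9, 368), 'green': (311.1, 292.5, 348)} ([0.6, 2.1, 115.5], [-0.007, -0.0, -0.0]) [ 0.4546839  -0.15536658  0.1808032 ]
```

```bash
python3 -m crank '[[[0,2,35],[-0.007,0,0],0.7],[[0,2,65],[-0.007,0,0],0.7],[[0,2,90],[-0.007,0,0],0.7],[[0,2,105],[-0.007,0,0],0.7],[[0,2,115],[-0.007,0,0],0.7]]' >/dev/null; python3 -m crank '[[[0,0,0],[0,0,0],0.7],[[0,0,0],[0,0,0],0.3],[[0,0,0],[0,0,0],0],[[0,0,0],[0,0,0],0],[[0,0,0],[0,0,0],0]]'|grep -E "tcp|gap|force"; python3 -m crank '[[[0,0,0],[0,0,0],0],[[0,0,-30],[0,0,0],0],[[0,0,-70],[0,0,0],0],[[0,0,-110],[0,0,0],0],[[0,0,-150],[0,0,0],0]]'
python3 - <<'E'
from h import *
for up in (.07,.035,0): print(rel(*hangtab(0,up,back=.002)))
E
```

```text
tcp_pos: [0.4595, -0.1568, 0.0684]
wrist_force: [-1.2, -0.0, 0.7]
finger_gap: 0.0114
gripper_force: 0.7
t: 13.45
tcp_pos: [0.4577, -0.1564, 0.2194]
tool_rot: [0.765, 0.644, 0.001, 0.001]
wrist_force: [1.4, 0.0, -1.0]
finger_gap: 0.007
gripper_force: 59.1
([25.1, 183.1, 1.0], [0.473, 0.01, 0.041])
([25.6, 171.0, 33.8], [0.473, 0.01, 0.041])
([26.2, 158.8, 66.6], [0.473, 0.01, 0.041])
```

```bash
python3 -m crank '[[[0,10,-15],[0.1,0.002,0.01],0],[[5,30,-15],[0.2,0.004,0.02],0],[[10,60,-10],[0.3,0.006,0.03],0],[[18,95,-8],[0.4,0.008,0.04],0],[[25,130,-5],[0.473,0.01,0.041],0]]' >/dev/null
python3 - <<'E'
from h import *
for up in (.07,.035): print(rel(*hangtab(0,up,back=.002)))
print(pose()[0])
E
```

```text
([4.2, 57.2, -21.0], [0.018, 0.001, 0.001])
([4.2, 60.8, 13.8], [0.018, 0.001, 0.001])
[ 0.58219188 -0.15416677  0.22508354]
```

```bash
python3 -m crank '[[[2,10,-20],[0.01,0,0],0],[[4,35,-20],[0.018,0,0],0],[[4,57,-20],[0.018,0,0],0],[[4,57,-20],[0.018,0,0],0],[[4,59,-3],[0.018,0,0],0]]' >/dev/null
python3 - <<'E'
from h import *
for up in (.035,.02,0): print(rel(*hangtab(0,up,back=.002)))
c=snap("wrist")
p,R,s=pose(); g=p-R.apply([0,0,arm.hold_point_z])
B=lambda x,y,z: g+R.apply([y,x,-z])
for n,v in dict(rimBL=(.07,.048,-.023),rimFL=(-.03,.048,-.023)).items(): print(n,np.round(proj(c,B(*v)),1).tolist())
m=mask(c,"red",100,60)
ct=max(cv2.findContours(m,cv2.RETR_EXTERNAL,cv2.CHAIN_APPROX_NONE)[0],key=cv2.contourArea)[:,0]
ct=ct[ct[:,1]<260];print(ct[(ct@[1,-1]).argmax()],ct[(ct@[-1,-1]).argmax()],ct[ct[:,1].argmin()])
g=cv2.cvtColor(c["image"],cv2.COLOR_RGB2HSV).astype(int)
for y in (.08,.12):
  P=proj(c,RM+cleat()@[0,y,0])[0];v=int(round(P[1]));u=int(P[0]); print(P,[(int(g[v,x,2]),int(g[v,x,1])) for x in range(u-14,u+15)] if 0<=v<420 else None)
E
```

```text
([0.9, 1.5, 16.9], [0.005, 0.001, 0.0])
([1.0, 3.3, 31.8], [0.005, 0.001, 0.0])
([1.0, 5.6, 51.7], [0.005, 0.001, 0.0])
rimBL [[437.2, 159.8]]
rimFL [[205.1, 159.6]]
[464 175] [209 154] [228 143]
[416.85649878  87.70194949] [(137, 175), (136, 174), (136, 178), (135, 178), (136, 176), (114, 166), (188, 16), (202, 18), (204, 18), (206, 17), (207, 17), (206, 12), (204, 10), (203, 10), (204, 11), (203, 10), (203, 10), (203, 9), (203, 9), (201, 9), (180, 10), (120, 13), (122, 13), (124, 12), (124, 12), (123, 12), (122, 13), (124, 14), (124, 10)]
[423.37546376  10.06205443] [(139, 178), (139, 176), (139, 176), (137, 175), (129, 136), (158, 0), (203, 18), (204, 16), (206, 17), (207, 17), (206, 15), (203, 11), (202, 9), (202, 9), (202, 9), (202, 10), (203, 10), (202, 10), (202, 10), (202, 10), (176, 12), (121, 15), (122, 13), (122, 15), (122, 10), (123, 12), (122, 10), (123, 12), (123, 12)]
```

```bash
python3 -m crank '[[[1,1,8],[0.005,0,0],0],[[1,1,15],[0.005,0,0],0],[[1,1.8,22],[0.005,0,0],0],[[1,2.4,28],[0.005,0,0],0],[[1,2.6,31],[0.005,0,0],0]]' |grep -E "tcp|wrist"; python3 -m crank '[[[0,0.2,2],[0,0,0],0],[[0,0.4,4],[0,0,0],0],[[0,0.6,6],[0,0,0],0],[[0,0.6,6],[0,0,0],0],[[0,0.6,6],[0,0,0],0]]'|grep -E "tcp|wrist"
python3 - <<'E'
from h import *
for up in (.02,0): print(rel(*hangtab(0,up,back=.002)))
E
```

```text
tcp_pos: [0.6231, -0.1585, 0.1724]
wrist_force: [-0.2, 0.0, -2.6]
tcp_pos: [0.6216, -0.1583, 0.1673]
wrist_force: [-0.7, 0.4, -1.6]
([-0.1, 1.6, -6.1], [-0.002, 0.001, 0.0])
([-0.0, 4.0, 13.7], [-0.002, 0.001, 0.0])
```

```bash
python3 -m crank '[[[0,0.4,2],[0,0,0],0],[[0,0.8,4],[0,0,0],0],[[0,1.2,6],[0,0,0],0],[[0,1.2,6],[0,0,0],0],[[0,1.2,6],[0,0,0],0]]' |grep -E "tcp|wrist"; python3 -m crank '[[[0,0.2,1.5],[0,0,0],0],[[0,0.4,3],[0,0,0],0],[[0,0.5,4],[0,0,0],0],[[0,0.5,4],[0,0,0],0],[[0,0.5,4],[0,0,0],0]]'|grep -E "tcp|wrist"
python3 - <<'E'
from h import *
for up in (0,): print(rel(*hangtab(0,up,back=.002)))
E
```

```text
tcp_pos: [0.6198, -0.1579, 0.1611]
wrist_force: [-0.7, -0.1, -1.9]
tcp_pos: [0.6189, -0.1578, 0.1585]
wrist_force: [-0.1, 0.2, 5.8]
([-0.0, 2.5, 4.7], [-0.001, 0.001, 0.0])
```

```bash
python3 -m crank '[[[0,0,1],[0,0,0],0],[[0,0,1],[0,0,0],0],[[0,0,1],[0,0,0],0.2],[[0,0,1],[0,0,0],0.6],[[0,0,1],[0,0,0],0.6]]'| grep -E "tcp|wrist|gap"; python3 -m crank '[[[0,0,0],[0,0,0],0.6],[[0,0,-25],[0,0,0],0.6],[[0,0,-65],[0,0,0],0.6],[[0,0,-100],[0,0,0],0.6],[[0,0,-130],[0,0,0],0.6]]' | grep wrist
cat >> h.py <<'E'
def hungcheck(col,y):
    c=snap("wrist");p=RM+cleat()@[-.078,y,.03];C=cleat()
    for n,v in dict(rimBL=(.07,.048,-.023),rimFL=(-.03,.048,-.023),stripL=(.093,.035,-.049)).items(): print(n,np.round(proj(c,p+C@v),1).tolist())
    m=mask(c,col,100,50)
    ct=max(cv2.findContours(m,cv2.RETR_EXTERNAL,cv2.CHAIN_APPROX_NONE)[0],key=cv2.contourArea)
    print(cv2.approxPolyDP(ct,4,True)[:,0].tolist())
E
python3 - <<'E'
from h import *
hungcheck("red",0); print(cent())
R=grabR(-.029)
print(rel([.4502,.0174,.2],R),rel([.4502,.0174,.084],R), pose()[0])
E
```

```text
tcp_pos: [0.6179, -0.1575, 0.1563]
wrist_force: [-0.3, 1.1, 1.1]
finger_gap: 0.0406
wrist_force: [0.9, -0.1, 0.7]
rimBL [[361.9, 137.7]]
rimFL [[237.9, 136.4]]
stripL [[384.8, 151.1]]
[[239, 134], [242, 243], [354, 249], [357, 234], [370, 235], [381, 227], [388, 150], [362, 151], [362, 135], [357, 132]]
{'red': (315.3, 251.5, 685), 'yellow': (266.1, 232.1, 1001), 'green': (311.1, 292.5, 349)}
([135.9, -193.4, 202.2], [-0.462, -0.041, -0.18]) ([136.1, -141.6, 306.0], [-0.462, -0.041, -0.18]) [ 0.6789811  -0.17079702  0.27611042]
```

The red bin is seated, with the same residuals as green. Now yellow, which has not moved.

```bash
python3 -m crank '[[[25,-40,0],[-0.05,0,0],0.7],[[50,-75,10],[-0.15,-0.01,-0.03],0.7],[[75,-105,40],[-0.25,-0.02,-0.06],0.7],[[100,-130,80],[-0.35,-0.03,-0.1],0.7],[[115,-150,110],[-0.4,-0.035,-0.15],0.7]]' >/dev/null;  python3 - <<'E'
from h import *
R=grabR(-.029)
print(rel([.4502,.0174,.2],R), pose()[0])
E
```

```text
([69.3, -117.7, 100.2], [-0.094, -0.008, -0.048]) [ 0.57099828 -0.06185145  0.26962239]
```

```bash
python3 -m crank '[[[16,-27,18],[-0.04,0,-0.02],0.7],[[34,-57,40],[-0.09,-0.008,-0.048],0.7],[[52,-87,65],[-0.094,-0.008,-0.048],0.7],[[69,-117,90],[-0.094,-0.008,-0.048],0.7],[[69,-118,100],[-0.094,-0.008,-0.048],0.7]]' >/dev/null;  python3 - <<'E'
from h import *
R=grabR(-.029)
print(cent(),rel([.4502,.0174,.084],R), pose()[0])
E
```

```text
{'red': (315.3, 251.5, 684), 'yellow': (266.1, 232.1, 1006), 'green': (311.1, 292.4, 346)} ([-0.3, 6.6, 113.3], [-0.011, 0.0, 0.002]) [0.44487857 0.01791391 0.17864947]
```

```bash
python3 -m crank '[[[0,5,35],[-0.01,0,0],0.7],[[0,5,65],[-0.01,0,0],0.7],[[0,5,90],[-0.01,0,0],0.7],[[0,5,105],[-0.01,0,0],0.7],[[0,5,113],[-0.01,0,0],0.7]]' >/dev/null; python3 -m crank '[[[0,0,0],[0,0,0],0.7],[[0,0,1],[0,0,0],0.6],[[0,0,2],[0,0,0],0],[[0,0,2],[0,0,0],0],[[0,0,2],[0,0,0],0]]'|grep -E "tcp|gap|force"; python3 -m crank '[[[0,0,0],[0,0,0],0],[[0,0,-30],[0,0,0],0],[[0,0,-70],[0,0,0],0],[[0,0,-110],[0,0,0],0],[[0,0,-150],[0,0,0],0]]'
python3 - <<'E'
from h import *
for up in (.07,.035,0): print(rel(*hangtab(.112,up,back=.002)))
E
```

```text
tcp_pos: [0.4548, 0.0161, 0.0682]
wrist_force: [-3.7, 0.2, 2.0]
finger_gap: 0.0156
gripper_force: 1.2
t: 19.07
tcp_pos: [0.4531, 0.0159, 0.2193]
tool_rot: [0.718, 0.696, 0.001, 0.002]
wrist_force: [2.2, -0.6, -1.7]
finger_gap: 0.0072
gripper_force: 59.0
([-62.6, 215.1, 1.2], [0.473, 0.043, 0.179])
([-60.5, 203.2, 34.1], [0.473, 0.043, 0.179])
([-58.3, 191.2, 66.9], [0.473, 0.043, 0.179])
```

```bash
python3 -m crank '[[[-5,10,-15],[0.1,0.01,0.03],0],[[-15,35,-20],[0.2,0.02,0.07],0],[[-25,65,-20],[0.3,0.03,0.11],0],[[-38,98,-20],[0.38,0.035,0.14],0],[[-50,130,-20],[0.45,0.04,0.17],0]]' >/dev/null
python3 - <<'E'
from h import *
for up in (.07,.035): print(rel(*hangtab(.112,up,back=.002)))
print(pose()[0])
E
```

```text
([1.1, 85.3, -19.1], [0.024, 0.002, 0.011])
([1.2, 88.6, 15.7], [0.024, 0.002, 0.011])
[ 0.58249702 -0.03740338  0.23857089]
```

```bash
python3 -m crank '[[[0,10,-19],[0.015,0,0.005],0],[[1,40,-19],[0.024,0.002,0.011],0],[[1,65,-19],[0.024,0.002,0.011],0],[[1,85,-19],[0.024,0.002,0.011],0],[[1,85,-19],[0.024,0.002,0.011],0]]' >/dev/null
python3 - <<'E'
from h import *
for up in (.035,.02,0): print(rel(*hangtab(.112,up,back=.002)))
c=snap("wrist");p,R,s=pose(); g=p-R.apply([0,0,arm.hold_point_z])
B=lambda x,y,z: g+R.apply([y,x,-z])
for n,v in dict(rimBL=(.07,.048,-.023),rimFL=(-.03,.048,-.023),strip=(.093,.035,-.049)).items(): print(n,np.round(proj(c,B(*v)),1).tolist())
m=mask(c,"yellow",100,60)
ct=max(cv2.findContours(m,cv2.RETR_EXTERNAL,cv2.CHAIN_APPROX_NONE)[0],key=cv2.contourArea);print(cv2.approxPolyDP(ct,4,True)[:,0].tolist())
g=cv2.cvtColor(c["image"],cv2.COLOR_RGB2HSV).astype(int)
for y in (.18,):
  P=proj(c,RM+cleat()@[0,y,0])[0];v=int(round(P[1]));u=int(P[0]); print(P,[(int(g[v,x,2]),int(g[v,x,1])) for x in range(u-14,u+15)] if 0<=v<420 else None)
E
```

```text
([1.0, 2.3, 30.1], [-0.002, 0.002, -0.002])
([1.0, 4.2, 45.0], [-0.002, 0.002, -0.002])
([1.0, 6.6, 64.9], [-0.002, 0.002, -0.002])
rimBL [[440.4, 161.3]]
rimFL [[200.0, 161.0]]
strip [[459.8, 180.4]]
[[208, 154], [216, 306], [229, 294], [235, 270], [252, 265], [255, 253], [266, 253], [269, 347], [288, 347], [291, 253], [301, 253], [305, 265], [321, 271], [337, 307], [357, 312], [363, 302], [382, 301], [424, 322], [442, 322], [464, 180], [457, 174], [453, 181], [439, 181], [442, 155], [398, 143], [226, 143]]
[408.71832075 109.54021246] [(118, 184), (118, 182), (117, 185), (117, 181), (117, 181), (117, 181), (110, 181), (124, 14), (173, 19), (181, 20), (181, 18), (180, 14), (179, 10), (180, 11), (179, 11), (179, 10), (179, 10), (179, 10), (179, 11), (174, 12), (132, 14), (101, 15), (100, 13), (100, 15), (101, 15), (101, 15), (102, 15), (100, 13), (100, 13)]
```

```bash
python3 -m crank '[[[1,1.5,10],[0,0,0],0],[[1,1.5,20],[0,0,0],0],[[1,2,30],[0,0,0],0],[[1,2.6,36],[0,0,0],0],[[1,3.2,42],[0,0,0],0]]' |grep -E "tcp|wrist"; python3 -m crank '[[[0,0.2,2],[0,0,0],0],[[0,0.4,4],[0,0,0],0],[[0,0.6,6],[0,0,0],0],[[0,0.6,6],[0,0,0],0],[[0,0.6,6],[0,0,0],0]]'|grep -E "tcp|wrist"
python3 - <<'E'
from h import *
for up in (.02,0): print(rel(*hangtab(.112,up,back=.002)))
E
```

```text
tcp_pos: [0.6483, -0.049, 0.1804]
wrist_force: [-0.1, 0.4, -1.0]
tcp_pos: [0.6467, -0.0488, 0.1743]
wrist_force: [0.7, 1.1, -1.2]
([-0.4, 3.5, 0.7], [0.002, 0.001, -0.001])
([-0.3, 5.9, 20.6], [0.002, 0.001, -0.001])
```

```bash
python3 -m crank '[[[0,1.0,2],[0,0,0],0],[[0,1.5,5],[0,0,0],0],[[0,2,8],[0,0,0],0],[[0,2.2,10],[0,0,0],0],[[0,2.4,12],[0,0,0],0]]' |grep -E "tcp|wrist"; python3 -m crank '[[[0,0.2,1.5],[0,0,0],0],[[0,0.4,3],[0,0,0],0],[[0,0.5,4],[0,0,0],0],[[0,0.5,4],[0,0,0],0],[[0,0.5,4],[0,0,0],0]]'|grep -E "tcp|wrist"
python3 - <<'E'
from h import *
for up in (0,): print(rel(*hangtab(.112,up,back=.002)))
E
```

```text
tcp_pos: [0.6432, -0.0481, 0.1619]
wrist_force: [-1.2, -0.2, -1.1]
tcp_pos: [0.6424, -0.0479, 0.1586]
wrist_force: [1.4, -0.5, -1.4]
([-0.4, 2.8, 4.6], [0.003, 0.001, -0.001])
```

```bash
python3 -m crank '[[[0,0.3,1],[0,0,0],0],[[0,0.5,2],[0,0,0],0],[[0,0.6,3],[0,0,0],0],[[0,0.6,3],[0,0,0],0],[[0,0.6,3],[0,0,0],0]]'| grep -E "tcp|wrist|gap"
```

```text
tcp_pos: [0.6418, -0.0478, 0.1578]
wrist_force: [0.8, -0.5, 10.6]
finger_gap: 0.007
```

Contact at the lip, 12 N. I release and check.

```bash
python3 -m crank '[[[0,0,0],[0,0,0],0.1],[[0,0,0],[0,0,0],0.3],[[0,0,0],[0,0,0],0.6],[[0,0,0],[0,0,0],0.6],[[0,0,0],[0,0,0],0.6]]'| grep -E "wrist|gap"; python3 -m crank '[[[0,0,0],[0,0,0],0.6],[[0,0,-25],[0,0,0],0.6],[[0,0,-65],[0,0,0],0.6],[[0,0,-100],[0,0,0],0.6],[[0,0,-130],[0,0,0],0.6]]' | grep wrist
python3 - <<'E'
from h import *
hungcheck("yellow",.112);print(cent(),pose()[0],pose()[2]["joint_pos"])
E
```

```text
wrist_force: [0.0, 0.5, -0.4]
finger_gap: 0.0515
wrist_force: [0.8, -1.0, -0.1]
rimBL [[362.2, 138.0]]
rimFL [[237.8, 136.9]]
stripL [[385.0, 151.4]]
[[238, 135], [242, 243], [356, 249], [358, 234], [371, 235], [382, 227], [387, 149], [363, 151], [358, 132]]
{'red': (315.3, 251.5, 682), 'yellow': (315.8, 221.0, 686), 'green': (311.1, 292.5, 347)} [ 0.70138877 -0.06075982  0.27563683] [-0.03230948  0.8492489   0.25013443  0.68295503 -0.23168582  2.08155841
 -0.10226234]
```

All three hang flat, with identical residuals. Next is the case: I move a look-down pose above it, squared to the case's yaw of about 0.93.

Run:
```python
from h import *
import pickle;c=pickle.load(open("w1.pkl","rb"))
P=onz(c,[(u/1.4,v/1.4) for u,v in ((0,315),(100,400),(188,277),(85,185))],.081);print(np.round(P,3).tolist(),np.linalg.norm(np.roll(P,-1,0)-P,axis=1))
q=P[3]-P[2]; print("yaw(x_case)",np.arctan2(*( (P[0]-P[1])[[1,0]])),np.arctan2(q[1],q[0]),"center",P.mean(0))
R=tool([0,0,-1],[-.8,.59,0])
print(rel([.557,.316,.32],R))
```

```text
[[0.551, 0.434, 0.081], [0.448, 0.334, 0.081], [0.595, 0.214, 0.081], [0.692, 0.312, 0.081]] [0.14340451 0.19011954 0.13824201 0.18648282]
yaw(x_case) 0.7689682704706564 0.7915125696818858 center [0.57119465 0.32372918 0.081     ]
([337.5, -209.7, 74.8], [-0.452, 0.098, 0.414])
```

```bash
python3 -m crank '[[[30,-19,0],[-0.05,0.01,0.05],0.6],[[60,-38,5],[-0.14,0.03,0.13],0.6],[[95,-59,10],[-0.22,0.05,0.2],0.6],[[130,-80,15],[-0.3,0.07,0.28],0.6],[[165,-100,20],[-0.38,0.08,0.35],0.6]]' >/dev/null
python3 - <<'E'
from h import *
print(rel([.557,.316,.32],tool([0,0,-1],[-.75,.66,0])))
E
```

```text
([118.8, -171.8, 8.9], [-0.076, 0.022, 0.145])
```

```bash
python3 -m crank '[[[24,-34,2],[-0.03,0.01,0.05],1],[[48,-68,4],[-0.076,0.022,0.1],1],[[72,-102,6],[-0.076,0.022,0.145],1],[[96,-136,8],[-0.076,0.022,0.145],1],[[119,-172,9],[-0.076,0.022,0.145],1]]' >/dev/null; python3 -m crank '[[[0,0,0],[0,0,0],1],[[0,0,0],[0,0,0],1],[[0,0,0],[0,0,0],1],[[0,0,0],[0,0,0],1],[[0,0,0],[0,0,0],1]]'
python3 - <<'E'
from h import *
import pickle
c=snap("wrist","w8");pickle.dump(c,open("w8.pkl","wb"))
h=cv2.cvtColor(c["image"],cv2.COLOR_RGB2HSV)
m=mask(c,"orange",150,80)
ct=max(cv2.findContours(m,cv2.RETR_EXTERNAL,cv2.CHAIN_APPROX_NONE)[0],key=cv2.contourArea)
print("tab",cv2.contourArea(ct),cv2.approxPolyDP(ct,3,True)[:,0].tolist(),cv2.minAreaRect(ct))
k=(h[:,:,2]<38).astype(np.uint8);k[260:]=0
k=cv2.morphologyEx(k,cv2.MORPH_OPEN,np.ones((5,5)))
ct=max(cv2.findContours(k,cv2.RETR_EXTERNAL,cv2.CHAIN_APPROX_NONE)[0],key=cv2.contourArea)
print("case",cv2.contourArea(ct),cv2.approxPolyDP(ct,5,True)[:,0].tolist())
print(np.bincount(h[:200,:,2].ravel()//10))
E
```

```text
t: 24.22
tcp_pos: [0.5585, 0.3124, 0.3011]
tool_rot: [0.911, 0.413, -0.002, -0.0]
wrist_force: [-0.1, -0.3, -0.5]
finger_gap: 0.0854
gripper_force: 0.0
tab 612.0 [[264, 232], [265, 256], [289, 257], [289, 232]] ((276.5, 244.5), (25.0, 25.0), 90.0)
case 27479.0 [[376, 86], [174, 88], [186, 230], [368, 230]]
[    0     0  2260 19776    46    32    76    75   477   681   566   229
  1255  1292  1579  2528  3859   650  3049 67462  6108]
```

Run:
```python
from h import *
import pickle;c=pickle.load(open("w8.pkl","rb"))
print("cam",-np.array(c["R"]).T@c["t"])
px=[(174,88),(376,86),(368,230),(186,230)]
P=onz(c,px,.081);print(np.round(P,4).tolist(),np.linalg.norm(np.roll(P,-1,0)-P,axis=1))
d=P[1]-P[0];print("yaw back",np.arctan2(d[0],-d[1]),end=" ");d=P[2]-P[3];print("front",np.arctan2(d[0],-d[1]),P.mean(0))
T=onz(c,[(264.5,232),(265,256.5),(289.5,257),(289.5,232)],.074);print("tab",np.round(T,4).tolist(),T.mean(0),np.linalg.norm(np.roll(T,-1,0)-T,axis=1))
g=cv2.cvtColor(c["image"],cv2.COLOR_RGB2HSV)[:,:,2]
print(g[70:100:2,280].tolist(),g[150:270:6,300].tolist(),g[160,160:200:2].tolist())
```

```text
cam [0.60497635 0.36339291 0.44377308]
[[0.542, 0.4466, 0.081], [0.6913, 0.3182, 0.081], [0.5953, 0.2057, 0.081], [0.4471, 0.3354, 0.081]] [0.19691172 0.14796179 0.19697546 0.14623978]
yaw back 0.860769890907223 front 0.8520285292036411 [0.5689483  0.32647481 0.081     ]
tab [[0.5078, 0.2761, 0.074], [0.4887, 0.254, 0.074], [0.5091, 0.2354, 0.074], [0.5285, 0.2579, 0.074]] [0.50852417 0.25583543 0.074     ] [0.02916895 0.02756817 0.0297748  0.02753782]
[194, 190, 194, 194, 191, 191, 192, 193, 86, 29, 30, 30, 30, 30, 30] [32, 30, 32, 32, 32, 32, 31, 31, 31, 32, 31, 31, 32, 31, 197, 196, 193, 194, 197, 199] [196, 198, 197, 192, 197, 196, 194, 195, 194, 195, 33, 29, 30, 31, 30, 32, 31, 32, 31, 30]
```

Case found: centre (0.569,0.327), yaw 0.857, outline 197×147 mm against 200×150. The tab's grip point at about (0.508,0.256) agrees within 2 mm from both estimates.

```bash
cat >> h.py <<'E'
CY=.857;XC=np.array([np.cos(CY),np.sin(CY),0]);YC=np.array([-np.sin(CY),np.cos(CY),0]);HG=np.array([.6175,.3836,.055])
def lidtab(th,out=.003,up=.003):
    "grasp point when lid at th; tool vertical, raised by up, tab point moved out"
    r=-(.169+out);return HG+XC*(r*np.cos(th)+.013*np.sin(th))+np.array([0,0,1])*(-r*np.sin(th)+.013*np.cos(th)+up)
def lidR(t=0): return tool(np.array([0,0,-1])*np.cos(t)+XC*np.sin(t),YC)
E
python3 - <<'E'
from h import *
print(lidtab(0),rel(lidtab(0)+[0,0,.06],lidR()),rel(lidtab(0),lidR()))
E
```

```text
[0.50489021 0.25358832 0.071     ] ([-79.0, -0.9, 189.1], [-0.003, 0.004, -0.005]) ([-78.8, -0.7, 249.1], [-0.003, 0.004, -0.005])
```

```bash
python3 -m crank '[[[-25,0,30],[0,0,-0.005],0.8],[[-50,-1,60],[-0.003,0.004,-0.005],0.8],[[-79,-1,90],[-0.003,0.004,-0.005],0.8],[[-79,-1,125],[-0.003,0.004,-0.005],0.8],[[-79,-1,160],[-0.003,0.004,-0.005],0.8]]' >/dev/null; python3 -m crank '[[[0,0,25],[0,0,0],0.8],[[0,0,45],[0,0,0],0.8],[[0,0,65],[0,0,0],0.8],[[0,0,80],[0,0,0],0.8],[[0,0,89],[0,0,0],0.8]]'; python3 -m crank '[[[0,0,0],[0,0,0],0.8],[[0,0,0],[0,0,0],0.5],[[0,0,0],[0,0,0],0.3],[[0,0,0],[0,0,0],0],[[0,0,0],[0,0,0],0]]'
python3 - <<'E'
from h import *
print(rel(lidtab(0),lidR()))
for th in (.3,.6,.9,1.2,1.4,1.6): print(th,rel(lidtab(th),lidR()))
E
```

```text
t: 25.1
tcp_pos: [0.5039, 0.254, 0.0506]
tool_rot: [0.909, 0.416, -0.001, 0.0]
wrist_force: [-0.4, 0.8, -0.7]
finger_gap: 0.0688
gripper_force: 0.0
t: 25.52
tcp_pos: [0.5058, 0.2552, 0.0541]
tool_rot: [0.909, 0.416, 0.002, 0.0]
wrist_force: [3.5, -4.8, 3.5]
finger_gap: 0.0286
gripper_force: 59.6
([-1.8, 0.4, 1.8], [0.002, -0.003, 0.002])
0.3 ([9.9, 0.5, -48.5], [0.002, -0.003, 0.002])
0.6 ([35.9, 0.6, -93.0], [0.002, -0.003, 0.002])
0.9 ([73.9, 0.7, -127.8], [0.002, -0.003, 0.002])
1.2 ([120.5, 0.9, -149.9], [0.002, -0.003, 0.002])
1.4 ([154.3, 0.9, -156.5], [0.002, -0.003, 0.002])
1.6 ([188.7, 1.0, -156.2], [0.002, -0.003, 0.002])
```

```bash
python3 -m crank '[[[1,0,-10],[0,0,0],0],[[3,0,-20.5],[0,0,0],0],[[5,0,-30.5],[0,0,0],0],[[8,0,-40.5],[0,0,0],0],[[11.7,0,-50.3],[0,0,0],0]]'
python3 - <<'E'
from h import *
for th in (.3,.45,.6,.75,.9): print(th,rel(lidtab(th),lidR()))
E
```

```text
t: 25.93
tcp_pos: [0.5137, 0.2645, 0.1041]
tool_rot: [0.909, 0.416, 0.002, 0.0]
wrist_force: [10.7, 2.4, -8.2]
finger_gap: 0.0286
gripper_force: 59.7
0.3 ([-2.5, 0.4, 1.5], [0.002, -0.004, 0.002])
0.45 ([8.8, 0.5, -21.7], [0.002, -0.004, 0.002])
0.6 ([23.5, 0.6, -43.0], [0.002, -0.004, 0.002])
0.75 ([41.2, 0.6, -61.8], [0.002, -0.004, 0.002])
0.9 ([61.6, 0.7, -77.8], [0.002, -0.004, 0.002])
```

```bash
python3 -m crank '[[[4,0,-9],[0,0,0],0],[[9,0,-18.5],[0,0,0],0],[[14,0,-27.5],[0,0,0],0],[[20,0,-36],[0,0,0],0],[[26,0,-44.5],[0,0,0],0]]'|grep -E "tcp|wrist|gap"; python3 -m crank '[[[6,0,-7],[0,0,0],0],[[12,0,-13.5],[0,0,0],0],[[20,0,-21],[0,0,0],0],[[29,0,-28],[0,0,0],0],[[38,0,-34.5],[0,0,0],0]]'|grep -E "tcp|wrist|gap"
python3 - <<'E'
from h import *
for th in (.9,1.05,1.2,1.4,1.6): print(th,rel(lidtab(th),lidR()))
E
```

```text
tcp_pos: [0.5303, 0.2839, 0.1477]
wrist_force: [11.4, 3.1, -13.6]
finger_gap: 0.0287
tcp_pos: [0.5541, 0.3115, 0.1814]
wrist_force: [5.5, -1.8, -10.3]
finger_gap: 0.0286
0.9 ([-0.7, 0.7, -0.7], [0.001, 0.001, 0.001])
1.05 ([21.7, 0.8, -13.6], [0.001, 0.001, 0.001])
1.2 ([45.8, 0.8, -23.0], [0.001, 0.001, 0.001])
1.4 ([79.6, 0.9, -29.7], [0.001, 0.001, 0.001])
1.6 ([114.0, 0.9, -29.6], [0.001, 0.001, 0.001])
```

```bash
python3 -m crank '[[[8,0.5,-4.5],[0,0,0],0],[[16,0.5,-9],[0,0,0],0],[[25,0.5,-13.5],[0,0,0],0],[[35,0.5,-18],[0,0,0],0],[[46,0.5,-22],[0,0,0],0]]'|grep -E "tcp|wrist|gap"; python3 -m crank '[[[10,0,-3],[0,0,0],0],[[22,0,-5.5],[0,0,0],0],[[34,0,-6.5],[0,0,0],0],[[51,0,-7],[0,0,0],0],[[68,0,-6.5],[0,0,0],0]]'|grep -E "tcp|wrist|gap"
python3 - <<'E'
from h import *
for th in (1.6,): print(th,rel(lidtab(th),lidR()))
E
```

```text
tcp_pos: [0.5837, 0.3459, 0.2027]
wrist_force: [2.5, -3.2, -12.4]
finger_gap: 0.0289
tcp_pos: [0.6281, 0.3976, 0.2099]
wrist_force: [-1.3, -3.2, -7.8]
finger_gap: 0.0283
1.6 ([0.5, 1.1, -1.0], [0.0, 0.003, 0.001])
```

The lid is at about 1.6 rad. I release it, rise, and look at the open case; this is my last picture.

```bash
python3 -m crank '[[[0,0,0],[0,0,0],0.4],[[0,0,0],[0,0,0],0.8],[[0,0,0],[0,0,0],0.8],[[0,0,-10],[0,0,0],0.8],[[0,0,-30],[0,0,0],0.8]]'|grep -E "tcp|wrist|gap"; python3 -m crank '[[[0,0,-30],[0,0,0],0.8],[[-30,0,-60],[0,0,0],0.8],[[-60,0,-70],[0,0,0],0.8],[[-90,0,-70],[0,0,0],0.8],[[-120,0,-70],[0,0,0],0.8]]' |grep -E "tcp|wrist|gap"; python3 -m crank '[[[-20,0,0],[0,0,0],0.8],[[-20,0,0],[0,0,0],0.8],[[-20,0,0],[0,0,0],0.8],[[-20,0,0],[0,0,0],0.8],[[-20,0,0],[0,0,0],0.8]]' |grep -E "tcp|wrist|gap"
python3 - <<'E'
from h import *
import pickle
c=snap("wrist","w9",None,1.4);pickle.dump(c,open("w9.pkl","wb"))
print(proj(c,[HG,HG+XC*-.075+[0,0,-.02]]),-np.array(c["R"]).T@c["t"])
E
```

```text
tcp_pos: [0.6272, 0.3977, 0.2394]
wrist_force: [0.2, -0.4, 0.4]
finger_gap: 0.0686
tcp_pos: [0.5494, 0.3065, 0.3131]
wrist_force: [0.2, -0.8, -0.1]
finger_gap: 0.0683
tcp_pos: [0.5371, 0.2934, 0.3106]
wrist_force: [-0.3, 0.5, -0.1]
finger_gap: 0.0682
[[278.70249443  60.3146698 ]
 [278.43261292 131.83602294]] [0.58247673 0.3443735  0.45366959]
```

View pics/w9.png

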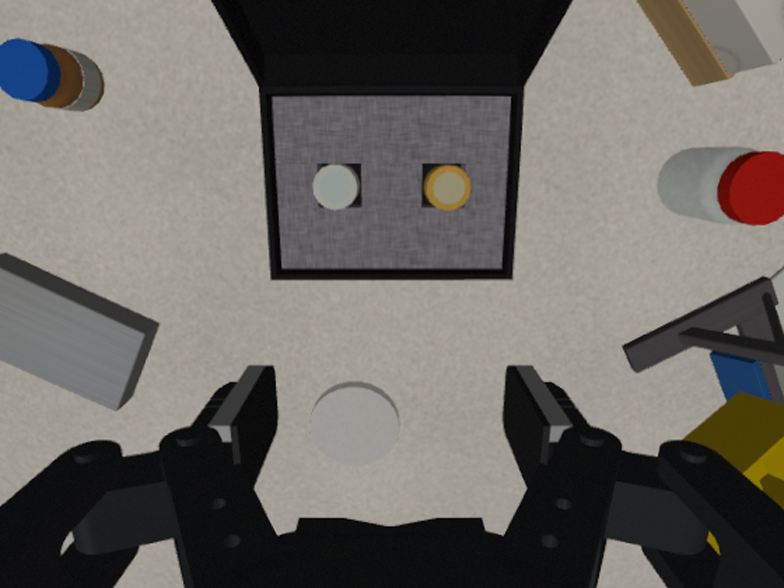

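The picture shows the lid standing open, the white eyepiece head at (335,187) and the brass one at (447,188). Both are in pockets and about 86 mm apart.

```bash
cat >> h.py <<'E'
def binR(): C=cleat(); return tool(-C[:,2],C[:,1])
def drop(y,z=.014): return RM+cleat()@[-.043,y,z]
E
python3 - <<'E'
from h import *
import pickle;c=pickle.load(open("w9.pkl","rb"))
h=cv2.cvtColor(c["image"],cv2.COLOR_RGB2HSV)
m=((h[:,:,2]>115)).astype(np.uint8);z=np.zeros_like(m);z[112:155,215:345]=1;m*=z
E={}
for ct in cv2.findContours(m,cv2.RETR_EXTERNAL,cv2.CHAIN_APPROX_NONE)[0]:
    if cv2.contourArea(ct)<300: continue
    (u,v),r=cv2.minEnclosingCircle(ct);P=onz(c,[(u,v)],.072)[0]
    dep=(np.array(c["R"])@P+c["t"])[2]
    print((u,v),r,P,"diam mm",2*r*dep/c["fx"]*1000,"case coords",(P-HG)@XC,(P-HG)@YC)
    print(rel([P[0],P[1],.060+.06],lidR()),rel([P[0],P[1],.060],lidR()))
E
```

```text
(319.994384765625, 134.0955047607422) 16.46415901184082 [0.60139151 0.29811095 0.072     ] diam mm 34.645192693675824 case coords -0.0751659765235987 -0.04379425703266478
([45.3, 45.6, 209.0], [0.0, -0.001, 0.003]) ([45.3, 45.6, 269.0], [0.0, -0.001, 0.003])
(238.8956756591797, 133.5200958251953) 16.29984474182129 [0.5369385 0.3543597 0.072    ] diam mm 34.27342580867677 case coords -0.0748464746894134 0.041751112438479905
([45.9, -39.9, 209.0], [0.0, -0.001, 0.003]) ([45.9, -39.9, 269.0], [0.0, -0.001, 0.003])
```

```bash
python3 -m crank '[[[15,15,40],[0,0,0],0.6],[[30,30,80],[0,0,0],0.6],[[45,45,115],[0,0,0.003],0.6],[[45,45,150],[0,0,0.003],0.6],[[45,45,190],[0,0,0.003],0.6]]' |grep tcp; python3 -m crank '[[[0,0,25],[0,0,0],0.6],[[0,0,45],[0,0,0],0.6],[[0,0,60],[0,0,0],0.6],[[0,0,72],[0,0,0],0.6],[[0,0,79],[0,0,0],0.6]]'|grep -E "tcp|wrist"; python3 -m crank '[[[0,0,0],[0,0,0],0.6],[[0,0,0],[0,0,0],0.4],[[0,0,0],[0,0,0],0],[[0,0,0],[0,0,0],0],[[0,0,0],[0,0,0],0]]'|grep -E "tcp|gap|force"; python3 -m crank '[[[0,0,0],[0,0,0],0],[[0,0,-20],[0,0,0],0],[[0,0,-50],[0,0,0],0],[[0,0,-80],[0,0,0],0],[[0,0,-115],[0,0,0],0]]'|grep -E "tcp|gap|force"
python3 - <<'E'
from h import *
b=snap("scene");cv2.imwrite("pics/s9.png",b["image"][:,:,::-1])
for z in (.10,.05,.014): print(rel(drop(.112,z),binR()),drop(.112,z))
E
```

```text
tcp_pos: [0.602, 0.2973, 0.1177]
tcp_pos: [0.6001, 0.2975, 0.0392]
wrist_force: [-1.1, -0.9, 0.0]
tcp_pos: [0.6012, 0.2977, 0.0424]
wrist_force: [-0.1, -0.3, 1.9]
finger_gap: 0.0335
gripper_force: 59.6
tcp_pos: [0.5998, 0.2969, 0.1567]
wrist_force: [-0.2, 0.6, -0.4]
finger_gap: 0.0335
gripper_force: 59.7
([-213.2, 298.4, -35.5], [0.185, -0.326, 1.059]) [ 0.69477715 -0.05965154  0.21768188]
([-221.9, 283.3, 11.3], [0.185, -0.326, 1.059]) [ 0.6780219  -0.05601717  0.17071324]
([-228.1, 272.3, 45.0], [0.185, -0.326, 1.059]) [ 0.66595811 -0.05340043  0.13689582]
```

```bash
python3 -m crank '[[[-15,22,-30],[0,0,0],0],[[-35,49,-50],[0,0,0],0],[[-58,81,-60],[0,0,0],0],[[-82,114,-65],[0,0,0],0],[[-105,148,-65],[0,0,0],0]]' |grep tcp; python3 -m crank '[[[-22,30,0],[0,0,0.1],0],[[-44,60,0],[0,0,0.2],0],[[-66,90,0],[0,0,0.32],0],[[-88,120,0],[0,0,0.44],0],[[-108,150,0],[0,0,0.55],0]]'|grep -E "tcp|wrist"
python3 - <<'E'
from h import *
for z in (.10,.05): print(rel(drop(.112,z),binR()))
E
```

```text
tcp_pos: [0.6443, 0.1197, 0.2235]
tcp_pos: [0.6861, -0.061, 0.2216]
wrist_force: [0.8, 1.0, 0.7]
([3.1, -1.8, 21.5], [0.089, -0.343, 0.508])
([-11.9, -10.2, 68.4], [0.089, -0.343, 0.508])
```

```bash
python3 -m crank '[[[0,0,0],[0.015,-0.06,0.09],0],[[0,0,5],[0.03,-0.12,0.18],0],[[0,0,10],[0.05,-0.19,0.28],0],[[3,-1,15],[0.067,-0.26,0.38],0],[[3,-1,20],[0.085,-0.325,0.48],0]]' |grep tcp; python3 -m crank '[[[0,0,0],[0,-0.02,0.03],0],[[0,0,0],[0,-0.02,0.03],0],[[0,0,0],[0,-0.02,0.03],0],[[0,0,0],[0,-0.02,0.03],0],[[0,0,0],[0,-0.02,0.03],0]]'|grep -E "tcp|wrist"
python3 - <<'E'
from h import *
for z in (.10,.05,.014): print(rel(drop(.112,z),binR()))
c=arm.camera("wrist")
p=RM+cleat()@[-.078,.112,.03];C=cleat()
for v in ((.07,.048,-.023),(-.03,.048,-.023),(.07,-.048,-.023),(-.03,-.048,-.023)): print(np.round(proj(c,p+C@v),1).tolist())
m=mask(c,"yellow",100,50);ct=max(cv2.findContours(m,cv2.RETR_EXTERNAL,cv2.CHAIN_APPROX_NONE)[0],key=cv2.contourArea)
print(cv2.approxPolyDP(ct,5,True)[:,0].tolist())
E
```

```text
tcp_pos: [0.6892, -0.0554, 0.2011]
tcp_pos: [0.6887, -0.0567, 0.2023]
wrist_force: [0.3, 0.2, -0.3]
([0.9, 1.6, 2.1], [0.006, -0.0, 0.006])
([0.9, 1.3, 52.1], [0.006, -0.0, 0.006])
([0.9, 1.1, 88.1], [0.006, -0.0, 0.006])
[[201.9, 167.1]]
[[209.6, 309.7]]
[[356.1, 167.9]]
[[346.6, 309.9]]
[[223, 125], [218, 158], [197, 167], [204, 270], [217, 266], [223, 254], [238, 254], [240, 261], [255, 228], [273, 218], [299, 230], [317, 264], [319, 254], [334, 254], [345, 266], [352, 169], [331, 158], [327, 125]]
```

The bin is where predicted, about 1.5 mm off sideways. I lower the eyepiece in and release.

```bash
python3 -m crank '[[[1,1,15],[0.006,0,0.006],0],[[1,1,30],[0.006,0,0.006],0],[[1,1,45],[0.006,0,0.006],0],[[1,1,57],[0.006,0,0.006],0],[[1,1,67],[0.006,0,0.006],0]]' |grep -E "tcp|wrist"; python3 -m crank '[[[0,0,6],[0,0,0],0],[[0,0,12],[0,0,0],0],[[0,0,17],[0,0,0],0],[[0,0,20],[0,0,0],0],[[0,0,20],[0,0,0],0]]'|grep -E "tcp|wrist"
python3 - <<'E'
from h import *
print(rel(drop(.112,.014),binR()))
E
```

```text
tcp_pos: [0.6662, -0.0532, 0.1379]
wrist_force: [0.3, 0.0, -0.1]
tcp_pos: [0.6597, -0.0522, 0.1189]
wrist_force: [-0.3, 0.7, -1.5]
([-0.2, -0.1, -0.4], [0.001, 0.003, -0.002])
```

```bash
python3 -m crank '[[[0,0,3],[0,0,0],0],[[0,0,6],[0,0,0],0],[[0,0,7],[0,0,0],0],[[0,0,7],[0,0,0],0],[[0,0,7],[0,0,0],0]]'|grep -E "tcp|wrist"; python3 -m crank '[[[0,0,0],[0,0,0],0.3],[[0,0,0],[0,0,0],0.55],[[0,0,0],[0,0,0],0.55],[[0,0,0],[0,0,0],0.55],[[0,0,0],[0,0,0],0.55]]'|grep -E "tcp|wrist|gap";  python3 -m crank '[[[0,0,-20],[0,0,0],0.55],[[0,0,-45],[0,0,0],0.55],[[0,0,-75],[0,0,0],0.55],[[0,0,-110],[0,0,0],0.55],[[0,0,-140],[0,0,0],0.55]]'|grep -E "tcp|wrist"
python3 - <<'E'
from h import *
C=cleat()
c=arm.camera("wrist")
p=RM+C@[-.078,.112,.03]
for v in ((.07,.048,-.023),(-.03,-.048,-.023),(.035,0,-.05)): print(np.round(proj(c,p+C@v),1).tolist())
h=cv2.cvtColor(c["image"],cv2.COLOR_RGB2HSV)
m=mask(c,"yellow",100,50);ct=max(cv2.findContours(m,cv2.RETR_EXTERNAL,cv2.CHAIN_APPROX_NONE)[0],key=cv2.contourArea)
print(cv2.approxPolyDP(ct,5,True)[:,0].tolist(),cv2.contourArea(ct))
u,v=proj(c,p+C@[.035,0,-.05])[0].astype(int)
print(h[v-40:v+40:8,u-40:u+48:8,0].tolist());print(h[v-40:v+40:8,u-40:u+48:8,1].tolist())
print(rel([.5369,.3544,.120],lidR()))
E
```

```text
tcp_pos: [0.6582, -0.0519, 0.1137]
wrist_force: [1.0, -0.0, 6.8]
tcp_pos: [0.6574, -0.0517, 0.1124]
wrist_force: [-0.2, -0.6, 0.1]
finger_gap: 0.047
tcp_pos: [0.7051, -0.0617, 0.246]
wrist_force: [0.9, 0.9, 0.2]
[[213.1, 159.2]]
[[335.4, 280.2]]
[[277.2, 196.2]]
[[230, 124], [227, 152], [209, 164], [215, 256], [223, 257], [224, 279], [332, 280], [337, 159], [320, 152], [318, 124]] 17907.0
[[26, 26, 26, 26, 26, 26, 26, 26, 26, 26, 26], [26, 26, 26, 26, 26, 25, 26, 26, 26, 26, 26], [26, 26, 26, 20, 20, 23, 20, 23, 26, 26, 26], [26, 26, 26, 20, 24, 24, 24, 20, 26, 26, 26], [26, 26, 24, 24, 24, 24, 25, 21, 26, 26, 26], [26, 26, 26, 20, 24, 24, 24, 20, 26, 26, 26], [26, 26, 26, 20, 20, 22, 20, 22, 26, 26, 26], [26, 26, 26, 26, 26, 25, 26, 26, 26, 26, 26], [25, 25, 25, 25, 25, 25, 25, 25, 25, 25, 25], [25, 25, 25, 25, 25, 25, 25, 25, 25, 25, 25]]
[[239, 236, 236, 236, 235, 236, 233, 236, 229, 233, 233], [236, 237, 235, 233, 238, 218, 238, 235, 231, 233, 235], [239, 238, 233, 163, 162, 76, 161, 185, 232, 233, 229], [242, 245, 236, 151, 58, 59, 56, 161, 236, 233, 236], [239, 238, 212, 57, 57, 56, 56, 139, 235, 238, 236], [233, 236, 236, 157, 56, 56, 58, 163, 239, 235, 236], [239, 237, 238, 161, 158, 87, 160, 176, 235, 235, 235], [243, 239, 235, 238, 238, 224, 241, 233, 236, 232, 239], [242, 237, 235, 235, 240, 237, 243, 239, 231, 239, 239], [234, 229, 232, 234, 240, 240, 232, 234, 234, 242, 232]]
([-189.4, -371.4, 227.0], [-0.184, 0.312, -1.06])
```

The brass eyepiece stands in the yellow bin, head centred at the predicted point, and the bin is still hung. Now the white one.

```bash
python3 -m crank '[[[-10,-25,0],[-0.02,0.03,-0.11],0.6],[[-25,-60,5],[-0.04,0.06,-0.22],0.6],[[-45,-95,15],[-0.06,0.1,-0.33],0.6],[[-65,-130,25],[-0.08,0.14,-0.45],0.6],[[-85,-165,35],[-0.1,0.17,-0.56],0.6]]' |grep -E "tcp|wrist"
python3 - <<'E'
from h import *
print(rel([.5369,.3544,.160],lidR()))
E
```

```text
tcp_pos: [0.6492, 0.1211, 0.2401]
wrist_force: [0.8, 0.2, -0.8]
([-5.3, -253.0, 112.9], [-0.086, 0.147, -0.494])
```

```bash
python3 -m crank '[[[-1,-40,5],[-0.02,0.03,-0.1],0.6],[[-2,-80,15],[-0.04,0.06,-0.2],0.6],[[-3,-120,25],[-0.055,0.09,-0.3],0.6],[[-4,-158,35],[-0.07,0.12,-0.4],0.6],[[-5,-195,50],[-0.085,0.147,-0.494],0.6]]' |grep -E "tcp|wrist"
python3 - <<'E'
from h import *
print(rel([.5369,.3544,.160],lidR()))
E
```

```text
tcp_pos: [0.569, 0.3019, 0.2016]
wrist_force: [1.3, 0.6, -0.0]
([18.6, -58.6, 60.3], [-0.001, -0.001, -0.0])
```

```bash
python3 -m crank '[[[9,-29,15],[0,0,0],0.6],[[18,-58,35],[0,0,0],0.6],[[18,-58,60],[0,0,0],0.6],[[18,-58,60],[0,0,0],0.6],[[18,-58,60],[0,0,0],0.6]]' |grep -E "tcp|wrist"
python3 - <<'E'
from h import *
print(rel([.5369,.3544,.061],lidR()))
c=arm.camera("wrist"); X=proj(c,[.5369,.3544,.072])[0];print(X)
E
```

```text
tcp_pos: [0.5377, 0.3502, 0.14]
wrist_force: [0.6, -1.3, 0.9]
([3.1, -3.2, 97.7], [-0.001, 0.005, -0.007])
[270.87877036 220.32076992]
```

```bash
python3 -m crank '[[[2,-1.5,25],[0,0,-0.005],0.6],[[2,-1.5,50],[0,0,-0.005],0.6],[[2,-1.5,70],[0,0,-0.005],0.6],[[2,-1.5,85],[0,0,-0.005],0.6],[[2,-1.5,97],[0,0,-0.005],0.6]]' |grep -E "tcp|wrist"; python3 -m crank '[[[0,0,0],[0,0,0],0.6],[[0,0,0],[0,0,0],0.4],[[0,0,0],[0,0,0],0],[[0,0,0],[0,0,0],0],[[0,0,0],[0,0,0],0]]'|grep -E "tcp|gap|force"; python3 -m crank '[[[0,0,0],[0,0,0],0],[[0,0,-25],[0,0,0],0],[[0,0,-60],[0,0,0],0],[[0,0,-100],[0,0,0],0],[[0,0,-140],[0,0,0],0]]'|grep -E "tcp|gap|force"
python3 - <<'E'
from h import *
for z in (.12,.10,.05,.014): print(rel(drop(0,z),binR()),drop(0,z))
E
```

```text
tcp_pos: [0.5398, 0.3524, 0.0443]
wrist_force: [0.4, 0.4, 0.1]
tcp_pos: [0.5392, 0.354, 0.0454]
wrist_force: [0.1, -0.2, 3.6]
finger_gap: 0.0337
gripper_force: 59.0
tcp_pos: [0.5378, 0.3533, 0.1851]
wrist_force: [0.9, 0.6, -1.3]
finger_gap: 0.0338
gripper_force: 59.1
([-306.9, 443.5, -33.5], [0.187, -0.312, 1.058]) [ 0.67773756 -0.17055998  0.23646933]
([-310.2, 437.5, -14.7], [0.187, -0.312, 1.058]) [ 0.67103546 -0.16910624  0.21768188]
([-318.3, 422.6, 32.3], [0.187, -0.312, 1.058]) [ 0.6542802  -0.16547187  0.17071324]
([-324.1, 411.8, 66.2], [0.187, -0.312, 1.058]) [ 0.64221641 -0.16285513  0.13689582]
```

```bash
python3 -m crank '[[[-12,18,-30],[0,0,0],0],[[-30,43,-55],[0,0,0],0],[[-52,74,-75],[0,0,0],0],[[-75,107,-78],[0,0,0],0],[[-98,140,-78],[0,0,0],0]]' |grep tcp; python3 -m crank '[[[-22,32,0],[0,0,0],0],[[-44,64,0],[0,0,0],0],[[-66,95,0],[0,0,0],0],[[-88,127,0],[0,0,0],0],[[-104,150,0],[0,0,0],0]]' |grep tcp; python3 -m crank '[[[-22,30,0],[0,0,0.1],0],[[-44,60,0],[0,0,0.2],0],[[-66,90,0],[0,0,0.32],0],[[-88,120,0],[0,0,0.44],0],[[-104,150,0],[0,0,0.55],0]]'|grep -E "tcp|wrist"
python3 - <<'E'
from h import *
for z in (.12,.05): print(rel(drop(0,z),binR()))
E
```

```text
tcp_pos: [0.5809, 0.1867, 0.2643]
tcp_pos: [0.6252, 0.0069, 0.2622]
tcp_pos: [0.6696, -0.1686, 0.2623]
wrist_force: [1.0, -0.5, -0.1]
([1.7, 1.1, 43.4], [0.09, -0.34, 0.506])
([-19.1, -10.7, 109.2], [0.09, -0.34, 0.506])
```

```bash
python3 -m crank '[[[0,0,5],[0.015,-0.06,0.09],0],[[0,0,10],[0.03,-0.12,0.18],0],[[0,0,18],[0.05,-0.19,0.28],0],[[1,0,26],[0.067,-0.26,0.38],0],[[1,0,36],[0.085,-0.325,0.48],0]]' |grep tcp; python3 -m crank '[[[0,0,0],[0,-0.015,0.025],0],[[0,0,0],[0,-0.015,0.025],0],[[0,0,0],[0,-0.015,0.025],0],[[0,0,0],[0,-0.015,0.025],0],[[0,0,0],[0,-0.015,0.025],0]]'|grep -E "tcp|wrist"
python3 - <<'E'
from h import *
for z in (.05,.008): print(rel(drop(0,z),binR()))
c=arm.camera("wrist")
p=RM+cleat()@[-.078,0,.03];C=cleat()
for v in ((.07,.048,-.023),(.07,-.048,-.023)): print(np.round(proj(c,p+C@v),1).tolist())
m=mask(c,"red",100,50);ct=max(cv2.findContours(m,cv2.RETR_EXTERNAL,cv2.CHAIN_APPROX_NONE)[0],key=cv2.contourArea)
print(cv2.approxPolyDP(ct,5,True)[:,0].tolist())
E
```

```text
tcp_pos: [0.6717, -0.1642, 0.2258]
tcp_pos: [0.6711, -0.1655, 0.2278]
wrist_force: [-0.3, -0.7, -1.4]
([3.8, 3.0, 78.0], [0.008, -0.003, 0.01])
([3.7, 2.7, 120.0], [0.008, -0.003, 0.01])
[[212.1, 157.1]]
[[350.9, 158.3]]
[[231, 120], [228, 150], [209, 158], [213, 266], [223, 254], [240, 258], [250, 229], [270, 218], [295, 230], [317, 267], [323, 254], [334, 254], [340, 266], [347, 159], [329, 151], [325, 120]]
```

```bash
python3 -m crank '[[[2,1.5,15],[0.008,0,0.01],0],[[3.5,2,35],[0.008,0,0.01],0],[[3.5,2,55],[0.008,0,0.01],0],[[3.5,2,72],[0.008,0,0.01],0],[[3.5,2,85],[0.008,0,0.01],0]]' |grep -E "tcp|wrist"; python3 -m crank '[[[0,0,8],[0,0,0],0],[[0,0,16],[0,0,0],0],[[0,0,24],[0,0,0],0],[[0,0,29],[0,0,0],0],[[0,0,31],[0,0,0],0]]'|grep -E "tcp|wrist"
python3 - <<'E'
from h import *
print(rel(drop(0,.008),binR()))
E
```

```text
tcp_pos: [0.6445, -0.1621, 0.1444]
wrist_force: [-0.8, -0.1, -0.3]
tcp_pos: [0.6354, -0.1604, 0.1164]
wrist_force: [2.3, 0.7, 11.2]
([-0.3, 0.9, 3.0], [0.0, -0.002, -0.001])
```

Touching the floor. I release and retreat.

```bash
python3 -m crank '[[[0,0,-1],[0,0,0],0.3],[[0,0,-1],[0,0,0],0.55],[[0,0,-1],[0,0,0],0.55],[[0,0,-1],[0,0,0],0.55],[[0,0,-1],[0,0,0],0.55]]'|grep -E "tcp|wrist|gap";  python3 -m crank '[[[0,0,-20],[0,0,0],0.55],[[0,0,-45],[0,0,0],0.55],[[0,0,-75],[0,0,0],0.55],[[0,0,-110],[0,0,0],0.55],[[0,0,-145],[0,0,0],0.55]]'|grep -E "tcp|wrist"
python3 - <<'E'
from h import *
C=cleat()
c=arm.camera("wrist")
p=RM+C@[-.078,0,.03]
print(np.round(proj(c,p+C@np.array([.07,.048,-.023])),1),np.round(proj(c,p+C@np.array([.07,-.048,-.023])),1))
h=cv2.cvtColor(c["image"],cv2.COLOR_RGB2HSV)
m=mask(c,"red",100,50);ct=max(cv2.findContours(m,cv2.RETR_EXTERNAL,cv2.CHAIN_APPROX_NONE)[0],key=cv2.contourArea)
print(cv2.approxPolyDP(ct,5,True)[:,0].tolist())
u,v=proj(c,p+C@[.035,0,-.05])[0].astype(int);print(u,v)
print(h[v-40:v+40:8,u-40:u+48:8,1].tolist())
th=1.9
for t in (0,.3,.5): print(t,lidtab(th,0,0),rel(lidtab(th,0,0)+.06*np.array([0,0,1]),lidR(t)))
E
```

```text
tcp_pos: [0.6352, -0.1606, 0.1166]
wrist_force: [-0.7, 0.3, 0.2]
finger_gap: 0.0474
tcp_pos: [0.6838, -0.1708, 0.2541]
wrist_force: [2.0, -0.1, 0.6]
[[216.3 157.2]] [[340.6 157. ]]
[[233, 123], [230, 151], [214, 157], [224, 275], [333, 275], [337, 157], [320, 149], [318, 123]]
278 193
[[215, 215, 217, 217, 218, 218, 217, 215, 214, 215, 220], [221, 216, 215, 218, 217, 220, 218, 215, 217, 215, 214], [219, 222, 215, 14, 12, 13, 14, 218, 214, 220, 215], [221, 218, 13, 11, 11, 11, 13, 30, 217, 215, 215], [221, 215, 13, 11, 13, 13, 13, 14, 215, 217, 217], [218, 215, 13, 13, 11, 13, 10, 20, 215, 218, 215], [221, 218, 221, 14, 11, 11, 12, 215, 218, 220, 218], [222, 219, 218, 221, 218, 221, 219, 218, 218, 218, 217], [225, 223, 223, 223, 218, 227, 225, 221, 227, 223, 221], [223, 221, 226, 219, 221, 221, 218, 229, 221, 231, 219]]
0 [0.66132474 0.4341971  0.21072195] ([-141.7, -586.7, 58.8], [-0.182, 0.31, -1.061])
0.3 [0.66132474 0.4341971  0.21072195] ([-139.5, -591.6, 57.1], [-0.021, 0.58, -1.088])
0.5 [0.66132474 0.4341971  0.21072195] ([-138.4, -594.6, 55.1], [0.089, 0.76, -1.097])
```

The white eyepiece stands in the red bin. Now I shut the case: first locate the open tab, then travel there.

```bash
python3 - <<'E'
from h import *
a=arm.camera("scene");b=arm.camera("side")
cs=[]
for c in (a,b):
    P=proj(c,lidtab(1.9,0,0))[0];x,y=P.astype(int);m=mask(c,"orange",box=(x-20,y-20,x+20,y+20));M=cv2.moments(m,True);q=(M["m10"]/max(M["m00"],1),M["m01"]/max(M["m00"],1));print(P,q,M["m00"]);cs.append(q)
print(tri(a,cs[0],b,cs[1]))
E
python3 -m crank '[[[-5,-25,-10],[-0.02,0.03,-0.11],0.7],[[-15,-60,-15],[-0.04,0.06,-0.22],0.7],[[-25,-95,-15],[-0.06,0.1,-0.33],0.7],[[-35,-130,-15],[-0.08,0.14,-0.45],0.7],[[-48,-165,-15],[-0.1,0.17,-0.56],0.7]]' |grep -E "tcp|wrist"
python3 - <<'E'
from h import *
print(rel(lidtab(1.9,.003,.004)+[0,0,.06],lidR()))
E
```

```text
[342.7291527  280.01935945] (342.7821782178218, 280.980198019802) 101.0
[297.52810979 109.65453715] (294.7307692307692, 123.57692307692308) 26.0
(array([0.64104618, 0.41352047, 0.16927039]), np.float64(0.014144061287071536))
tcp_pos: [0.6793, 0.0008, 0.2819]
wrist_force: [1.2, -0.2, 0.1]
([140.6, -411.2, 19.7], [-0.085, 0.147, -0.495])
```

```bash
python3 -m crank '[[[12,-35,-5],[-0.02,0.03,-0.1],0.7],[[24,-70,-5],[-0.04,0.06,-0.2],0.7],[[36,-105,-5],[-0.055,0.09,-0.3],0.7],[[49,-142,-5],[-0.07,0.12,-0.4],0.7],[[62,-180,-5],[-0.085,0.147,-0.494],0.7]]' |grep -E "tcp|wrist"
python3 - <<'E'
from h import *
print(rel(lidtab(1.9,.003,.004)+[0,0,.06],lidR()))
E
```

```text
tcp_pos: [0.6753, 0.1909, 0.2855]
wrist_force: [0.3, 0.2, 0.2]
([175.4, -170.2, 26.6], [-0.0, 0.0, -0.002])
```

```bash
python3 -m crank '[[[29,-28,0],[0,0,0],0.7],[[58,-56,0],[0,0,0],0.7],[[87,-84,0],[0,0,0],0.7],[[116,-113,0],[0,0,0],0.7],[[145,-141,5],[0,0,0],0.7]]' |grep -E "tcp|wrist"; python3 -m crank '[[[15,-15,5],[0,0,0],0.7],[[30,-29,10],[0,0,0],0.7],[[30,-29,20],[0,0,0],0.7],[[30,-29,20],[0,0,0],0.7],[[30,-29,20],[0,0,0],0.7]]' |grep -E "tcp|wrist";python3 - <<'E'
from h import *
print(rel(lidtab(1.9,.003,.004),lidR()))
c=arm.camera("wrist");print(proj(c,[lidtab(1.9,.015,0)]))
m=mask(c,"orange",120,40);M=cv2.moments(m,True);print(M["m00"],M["m10"]/max(M["m00"],1),M["m01"]/max(M["m00"],1))
E
```

```text
tcp_pos: [0.6653, 0.3932, 0.2811]
wrist_force: [0.9, -0.7, 1.0]
tcp_pos: [0.6638, 0.4315, 0.2596]
wrist_force: [-0.3, -0.1, -0.6]
([1.6, -3.7, 60.7], [0.0, 0.004, -0.008])
[[268.74321307 234.76932306]]
2082.0 185.78770413064362 232.21613832853026
```

Run:
```python
from h import *
c=arm.camera("wrist")
m=mask(c,"orange",150,60)
for ct in cv2.findContours(m,cv2.RETR_EXTERNAL,cv2.CHAIN_APPROX_NONE)[0]:
    if cv2.contourArea(ct)>60: print(cv2.contourArea(ct),cv2.boundingRect(ct))
print(proj(c,[lidtab(1.9,.015,.0)+YC*.015,lidtab(1.9,.015,.0)-YC*.015]))
```

```text
1210.0 (240, 224, 56, 24)
588.0 (13, 211, 40, 41)
[[239.31070816 234.43086965]
 [295.5627523  233.95151728]]
```

The tab is exactly where predicted (240–296 against 239–295.6). I descend and grip.

```bash
python3 -m crank '[[[1.5,-1,15],[0,0,-0.008],0.7],[[1.5,-1,30],[0,0,-0.008],0.7],[[1.5,-1,42],[0,0,-0.008],0.7],[[1.5,-1,52],[0,0,-0.008],0.7],[[1.5,-1,60],[0,0,-0.008],0.7]]' |grep -E "tcp|wrist"; python3 -m crank '[[[0,0,0],[0,0,0],0.7],[[0,0,0],[0,0,0],0.4],[[0,0,0],[0,0,0],0],[[0,0,0],[0,0,0],0],[[0,0,0],[0,0,0],0]]' |grep -E "tcp|force|gap";python3 - <<'E'
from h import *
for th in (1.9,1.7,1.5,1.3,1.1): print(th,rel(lidtab(th,.003,.004),lidR()))
E
```

```text
tcp_pos: [0.6644, 0.4338, 0.2005]
wrist_force: [-0.1, 0.2, 0.5]
tcp_pos: [0.6621, 0.4371, 0.203]
wrist_force: [-9.7, 2.4, 4.9]
finger_gap: 0.0286
gripper_force: 60.3
1.9 ([-1.7, 1.3, 4.1], [-0.004, -0.0, 0.004])
1.7 ([-34.6, 1.1, -6.2], [-0.004, -0.0, 0.004])
1.5 ([-68.8, 0.9, -9.8], [-0.004, -0.0, 0.004])
1.3 ([-103.1, 0.8, -6.6], [-0.004, -0.0, 0.004])
1.1 ([-136.1, 0.7, 3.5], [-0.004, -0.0, 0.004])
```

```bash
python3 -m crank '[[[-8,0.5,-3],[0,0,0],0],[[-16,0.5,-6],[0,0,0],0],[[-26,0.5,-9],[0,0,0],0],[[-36,0.5,-11],[0,0,0],0],[[-50,0.5,-12.9],[0,0,0],0]]' |grep -E "tcp|wrist|gap"; python3 -m crank '[[[-10,0,-0.8],[0,0,0],0],[[-20,0,-1],[0,0,0],0],[[-30,0,-0.4],[0,0,0],0],[[-41,0,0.8],[0,0,0],0],[[-51,0,2.2],[0,0,0],0]]' |grep -E "tcp|wrist|gap";python3 - <<'E'
from h import *
for th in (1.3,1.1,.9,.7,.5): print(th,rel(lidtab(th,.003,.008),lidR()))
E
```

```text
tcp_pos: [0.6307, 0.4004, 0.2154]
wrist_force: [-3.0, 7.6, -1.1]
finger_gap: 0.0285
tcp_pos: [0.5974, 0.3617, 0.2143]
wrist_force: [-4.9, 7.5, 2.6]
finger_gap: 0.0285
1.3 ([-3.8, 0.8, 0.7], [-0.003, -0.005, 0.005])
1.1 ([-36.8, 0.7, 10.6], [-0.003, -0.005, 0.005])
0.9 ([-67.2, 0.6, 26.8], [-0.003, -0.005, 0.005])
0.7 ([-93.7, 0.6, 48.7], [-0.003, -0.005, 0.005])
0.5 ([-115.4, 0.6, 75.5], [-0.003, -0.005, 0.005])
```

```bash
python3 -m crank '[[[-14,0,3],[0,0,0],0],[[-28,0,8],[0,0,0],0],[[-42,0,14],[0,0,0],0],[[-53,0,20],[0,0,0],0],[[-64,0,26],[0,0,0],0]]' |grep -E "tcp|wrist|gap"; python3 -m crank '[[[-11,0,8],[0,0,0],0],[[-20,0,16],[0,0,0],0],[[-29,0,25],[0,0,0],0],[[-38,0,36],[0,0,0],0],[[-47,0,49],[0,0,0],0]]' |grep -E "tcp|wrist|gap";python3 - <<'E'
from h import *
for th in (.5,.4,.3,.2,.1,0): print(th,rel(lidtab(th,.003,.006),lidR()))
E
```

```text
tcp_pos: [0.5555, 0.3129, 0.1894]
wrist_force: [-8.3, 6.1, 8.7]
finger_gap: 0.0287
tcp_pos: [0.5233, 0.2754, 0.1392]
wrist_force: [-13.9, 1.4, 8.5]
finger_gap: 0.029
0.5 ([-1.3, 0.4, 3.1], [-0.005, 0.001, 0.003])
0.4 ([-9.9, 0.4, 18.0], [-0.005, 0.001, 0.003])
0.3 ([-17.0, 0.5, 33.7], [-0.005, 0.001, 0.003])
0.2 ([-22.5, 0.5, 50.0], [-0.005, 0.001, 0.003])
0.1 ([-26.4, 0.6, 66.9], [-0.005, 0.001, 0.003])
0 ([-28.5, 0.7, 84.0], [-0.005, 0.001, 0.003])
```

```bash
python3 -m crank '[[[-6,0,10],[0,0,0],0],[[-11,0,20],[0,0,0],0],[[-15.5,0,30],[0,0,0],0],[[-19,0,40],[0,0,0],0],[[-22,0,50],[0,0,0],0]]' |grep -E "tcp|wrist|gap"; python3 -m crank '[[[-1.5,0,5],[0,0,0],0],[[-2.5,0,10],[0,0,0],0],[[-3.5,0,15],[0,0,0],0],[[-4.5,0,20],[0,0,0],0],[[-4.5,0,22],[0,0,0],0]]' |grep -E "tcp|wrist|gap";python3 - <<'E'
from h import *
for th in (.1,0): print(th,rel(lidtab(th,.003,.004),lidR()))
E
```

```text
tcp_pos: [0.5086, 0.2584, 0.0873]
wrist_force: [-11.7, 5.7, 4.7]
finger_gap: 0.0285
tcp_pos: [0.5056, 0.2549, 0.0649]
wrist_force: [-16.0, -1.8, 7.9]
finger_gap: 0.0285
0.1 ([0.6, 0.3, -5.6], [-0.004, 0.003, 0.003])
0 ([-1.5, 0.3, 11.6], [-0.004, 0.003, 0.003])
```

```bash
python3 -m crank '[[[-0.5,0,3],[0,0,0],0],[[-1,0,6],[0,0,0],0],[[-1,0,8],[0,0,0],0],[[-1,0,8],[0,0,0],0],[[-1,0,8],[0,0,0],0]]' |grep -E "tcp|wrist|gap"; python3 -m crank '[[[0,0,1],[0,0,0],0],[[0,0,2],[0,0,0],0],[[0,0,3],[0,0,0],0],[[0,0,3],[0,0,0],0],[[0,0,3],[0,0,0],0]]' |grep -E "tcp|wrist|gap"
```

```text
tcp_pos: [0.5051, 0.2542, 0.0572]
wrist_force: [-15.9, 1.0, 5.5]
finger_gap: 0.0287
tcp_pos: [0.5051, 0.2541, 0.0541]
wrist_force: [-14.5, 0.5, 4.9]
finger_gap: 0.0281
```

```bash
python3 -m crank '[[[0,0,1],[0,0,0],0],[[0,0,2],[0,0,0],0],[[0,0,3],[0,0,0],0],[[0,0,3],[0,0,0],0],[[0,0,3],[0,0,0],0]]' |grep -E "tcp|wrist|gap"; python3 -m crank '[[[0,0,0],[0,0,0],0.4],[[0,0,0],[0,0,0],0.8],[[0,0,0],[0,0,0],0.8],[[0,0,0],[0,0,0],0.8],[[0,0,0],[0,0,0],0.8]]' |grep -E "tcp|wrist|gap"; python3 -m crank '[[[0,0,-20],[0,0,0],0.8],[[0,0,-55],[0,0,0],0.8],[[0,0,-95],[0,0,0],0.8],[[0,0,-135],[0,0,0],0.8],[[0,0,-175],[0,0,0],0.8]]' |grep -E "tcp|wrist|gap"; python3 -m crank '[[[30,0,-20],[0,0,0],0.8],[[50,0,-50],[0,0,0],0.8],[[78,0,-74],[0,0,0],0.8],[[78,0,-74],[0,0,0],0.8],[[78,0,-74],[0,0,0],0.8]]' |grep -E "t:|tcp|wrist|gap"
python3 - <<'E'
from h import *
c=snap("wrist","w10")
h=cv2.cvtColor(c["image"],cv2.COLOR_RGB2HSV)
k=(h[:,:,2]<38).astype(np.uint8);k[260:]=0
k=cv2.morphologyEx(k,cv2.MORPH_OPEN,np.ones((5,5)))
ct=max(cv2.findContours(k,cv2.RETR_EXTERNAL,cv2.CHAIN_APPROX_NONE)[0],key=cv2.contourArea)
q=cv2.approxPolyDP(ct,5,True)[:,0];P=onz(c,q,.081)
print(q.tolist(),np.round(P,3).tolist(),np.linalg.norm(np.roll(P,-1,0)-P,axis=1).round(4))
m=mask(c,"orange",150,80);ct=max(cv2.findContours(m,cv2.RETR_EXTERNAL,cv2.CHAIN_APPROX_NONE)[0],key=cv2.contourArea)
T=onz(c,cv2.approxPolyDP(ct,3,True)[:,0],.074);print(T.round(4).tolist())
s=arm.camera("side");print(cent());a=arm.camera("scene")
C=cleat()
for n,y,col in (("y",.112,"yellow"),("r",0,"red"),("g",-.112,"green")):
    p=RM+C@[-.078,y,.03]; Q=[p+C@np.array(v) for v in ((-.03,.048,-.023),(-.03,-.048,-.023),(-.03,.048,-.083),(-.03,-.048,-.083),(.07,.048,-.023),(.07,-.048,-.023),(0,0,.013))]
    for cm in (s,a):
        u=proj(cm,Q);x0,y0=u.min(0).astype(int)-8;x1,y1=u.max(0).astype(int)+8
        m=mask(cm,col,box=(x0,y0,x1,y1));ys,xs=np.nonzero(m);print(n,"pred",u.min(0).round(),u.max(0).round(),"obs",xs.min(),ys.min(),xs.max(),ys.max())
E
```

```text
tcp_pos: [0.5049, 0.254, 0.0511]
wrist_force: [-14.8, -0.9, 4.9]
finger_gap: 0.029
tcp_pos: [0.5085, 0.2529, 0.0514]
wrist_force: [-1.0, -0.6, 0.3]
finger_gap: 0.0683
tcp_pos: [0.508, 0.2526, 0.2281]
wrist_force: [1.5, 0.7, -0.3]
finger_gap: 0.0681
t: 48.57
tcp_pos: [0.5601, 0.3132, 0.3007]
tool_rot: [0.909, 0.416, 0.001, 0.0]
wrist_force: [-0.6, -0.3, -0.6]
finger_gap: 0.0682
[[174, 90], [185, 233], [366, 233], [375, 90]] [[0.543, 0.446, 0.081], [0.447, 0.334, 0.081], [0.595, 0.206, 0.081], [0.691, 0.318, 0.081]] [0.1475 0.1961 0.1476 0.1963]
[[0.5075, 0.277, 0.074], [0.4886, 0.2539, 0.074], [0.5091, 0.2363, 0.074], [0.5292, 0.2582, 0.074]]
{'red': (313.1, 251.3, 554), 'yellow': (314.0, 220.3, 580), 'green': (311.0, 292.5, 348)}
y pred [299. 206.] [336. 240.] obs 302 206 340 237
y pred [222. 203.] [263. 234.] obs 221 204 261 240
r pred [298. 232.] [337. 268.] obs 300 232 340 267
r pred [209. 187.] [248. 216.] obs 208 188 243 221
g pred [297. 262.] [337. 300.] obs 300 262 341 305
g pred [197. 172.] [234. 199.] obs 196 164 241 204
```

The lid is back to its shut outline and tab position within 1 mm. All three bins sit at the seated prediction with the eyepieces in two of them, and the arm is clear. I hand in.

```bash
python3 -c "
from station import arm
print(arm.finish_job())"
```

```text
the job is handed in; nothing more can be done
None
```

The job is handed in: all three bins hang locked on the rail, the brass eyepiece is in the yellow bin and the white one in the red bin, and the emptied case is shut; one early push while hanging the green bin reached 99 N at the wrist (limit 120 N) before I backed off and re-aimed.

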